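# Load the regulator rebuild tray and slide it to hand-over

## Robot

A 7-joint arm with a two-finger parallel gripper is mounted at the origin on the work surface. World frame = base frame: x ahead of the robot, y to its left, z up, the work surface at z = 0. Lengths are in m, angles in rad, forces in N, time in s.
With the tool pointing down it reaches from about 0.35 to 0.9 m from the base axis. Payload 8.1 kg.
Tool frame: the origin (TCP) lies at the centre of the arm's flange, where the gripper is bolted on; the fingertips stand 178 mm ahead of it and the grasp point (between the pads) lies 159 mm ahead of it; x points along the fingers, z is the direction in which the jaws open and shut, and the axes are right-handed (so a half turn about x gives the same grasp; the last joint's range is limited). The gripper opens to 92 mm and grips with 3 to 60 N. Pads are 19 mm wide; open, the fingers measure 130 mm over their backs; the gripper's body (75 mm by 190 mm) begins 47 mm behind the grasp point.
Start: joints at [-1.442, 0.434, 0.025, 1.573, -0.012, 1.134, -0.075], TCP at [0.144, 0.608, 0.405] pointing down, gripper open.
Joint ranges: [-2.62, 2.62], [-0.44, 2.09], [-1.27, 1.32], [0.08, 2.57], [-1.32, 4.46], [0.12, 2], [-2.74, 2.74]. Speed limits (rad/s): [2.22, 2.22, 3.01, 3.01, 3.14, 3.14, 3.14].

## Interface

Orientations are given as a rotation vector (axis times angle).
In Python, from cell import arm, get_image, search_frame, pinpoint gives the robot as it stands.
- The arm moves only by the tool arm_command, never from a script. Its argument "motion" is a list of rows, each a list of 7 numbers: the finger opening in mm, from 0 to 91.8, then the shift along the tool's x, y, z in mm, then the turn, a rotation vector about the tool's x, y, z in degrees. In form: [[fingers, x, y, z, ax, ay, az], ...]. A call has 1 to 5 rows; each row shifts and turns the commanded pose from where the row before left it, along the tool's axes as they then stand; what a row does not reach is not made up. A row lasts 1/8 s, in which the tool goes at most 62.5 mm and 10.7 degrees, less where a joint would pass 70% of its speed; a pose out of reach is approached as far as the arm can. A call with a gripper value outside its range is refused whole. The fingers move at their own pace and stop on an object; "newtons" is the grip in N (left out, the last holds). Time passes only in rows, so rows that do not move let the fingers close. It gives the time, the measured TCP pose, the force and the opening at its end, in the units of the state.
- arm.observe(): the state, without advancing time (a new reading comes with each control period).
- get_image(name): name is "side" or "top" or "wrist"; returns a dict with "frame" (400x640x3 uint8, red, green, blue), "range_z" (400x640 float32, m along the optical axis (not along the pixel's ray), 0 where there is no reading), "K" (3x3 intrinsics, pixels), "origin" and "rotation" of the camera in the world; the wrist camera has in their place "tool_from_camera" (4x4, takes a point from camera to tool coordinates, whose origin is the TCP and whose axes are the tool frame's). Camera axes: x right, y down, z forward; pixel columns grow to the right and rows downward; lengths in m; the calibration is good to about 2 mm. The wrist camera is an equidistant fisheye: a pixel r from the principal point sees the ray r / f radians off the axis. A picture is of the moment at which its call begins: read the wrist's pose just before it.
- arm.sign_off(): hands the job in, once; it reports no verdict.
Trained networks look in the newest picture that a camera, given by its name, has taken for a name from the list of things; names that differ only in an ending like _2 or _b are one class to them, and where a whole thing is asked for, a point or a joint stands for the part that bears it (a point fixed in the world has none). Each returns a list of dicts, best first, with "p" (0 to 1); they miss things now and then, are a little off and sometimes report something else, mostly with a low value. They report only what shows in the picture. A call takes as long as a camera call. They do not tell look-alikes from the thing itself.
- search_frame(camera, target): "point" ([x, y, z] in m, in world coordinates, good to about 4 mm: the middle of the surface that is visible of it).
- pinpoint(camera, target): "point" ([x, y, z] in m, in world coordinates, good to about 4 mm: a listed point, or the origin of a listed thing).
The state is a dict: "clock": time; "joints": joint angles; "dq": joint speeds; "joint_efforts": joint torques, N m; "position": TCP position; "ee_rot": TCP orientation; "force": force on the tool from outside, world axes, zero at the start; "ft_torque": the same for the moment, N m; "width": opening from 0.0 (shut) to 1.0 (fully open).
Only numpy, scipy, OpenCV 4.12 (cv2) and the standard library are available. Lean on these libraries where they do the work, as an engineer would, in place of code of your own. Each camera call takes 0.05 s, during which the arm holds its last target. There are 200 camera calls.

## Task

Put every bronze bushing that is out on the counter into a small pocket of the white kit tray, one to a pocket, and every orange seal cup into a large pocket, all down in their pockets. Only when the tray is fully loaded where it stands (well clear of the bay), slide it along the counter, without lifting or tipping it, until it lies squarely inside the black painted hand-over frame with everything still in its pocket. Leave the brass index housing and the black lever arm where they are.

Things in the scene. Friction and masses are not known exactly. Their poses are not given: they have to be found in the camera images.
- tray: Loose kit tray: a solid white plastic slab 208 mm (its x) by 190 mm (its y) and 30 mm thick, about 0.85 kg empty, with eight square pockets sunk 16 mm into its top (dark floors 14 mm above the counter): six small ones in a 2 by 3 grid and two large ones in a row along its +x edge. Origin at the centre of its underside, z up. It slides on the counter when a side is pushed.
- bay: Hand-over bay: a flat rectangular frame of black painted 12 mm strips on the counter, nothing to bump against; the clear opening is 248 mm (its x) by 230 mm (its y). Origin at its centre on the counter. The tray belongs in it with its x axis along the bay's x axis (either way round).
- small0 (a point): Centre of the mouth (on the tray's top face, 30 mm above the counter) of a small square pocket, 48 mm square, 16 mm deep; axes as the tray's. The six lie at tray x = -70 and -6 mm, y = -64, 0 and 64 mm.
- small1 (a point): Centre of the mouth (on the tray's top face, 30 mm above the counter) of a small square pocket, 48 mm square, 16 mm deep; axes as the tray's. The six lie at tray x = -70 and -6 mm, y = -64, 0 and 64 mm.
- small2 (a point): Centre of the mouth (on the tray's top face, 30 mm above the counter) of a small square pocket, 48 mm square, 16 mm deep; axes as the tray's. The six lie at tray x = -70 and -6 mm, y = -64, 0 and 64 mm.
- small3 (a point): Centre of the mouth (on the tray's top face, 30 mm above the counter) of a small square pocket, 48 mm square, 16 mm deep; axes as the tray's. The six lie at tray x = -70 and -6 mm, y = -64, 0 and 64 mm.
- small4 (a point): Centre of the mouth (on the tray's top face, 30 mm above the counter) of a small square pocket, 48 mm square, 16 mm deep; axes as the tray's. The six lie at tray x = -70 and -6 mm, y = -64, 0 and 64 mm.
- small5 (a point): Centre of the mouth (on the tray's top face, 30 mm above the counter) of a small square pocket, 48 mm square, 16 mm deep; axes as the tray's. The six lie at tray x = -70 and -6 mm, y = -64, 0 and 64 mm.
- large0 (a point): Centre of the mouth (on the tray's top face, 30 mm above the counter) of a large square pocket, 62 mm square, 16 mm deep; axes as the tray's. The two lie at tray x = 65 mm, y = -40 and 40 mm.
- large1 (a point): Centre of the mouth (on the tray's top face, 30 mm above the counter) of a large square pocket, 62 mm square, 16 mm deep; axes as the tray's. The two lie at tray x = 65 mm, y = -40 and 40 mm.
- bush0: Bronze bushing: a plain round cylinder 38 mm in diameter and 40 mm long with a dark bore mark on its ends, about 0.14 kg, standing on end at the start. Origin at its centre, z along its axis. It fits a small pocket standing or lying. May be absent.
- bush1: Bronze bushing: a plain round cylinder 38 mm in diameter and 40 mm long with a dark bore mark on its ends, about 0.14 kg, standing on end at the start. Origin at its centre, z along its axis. It fits a small pocket standing or lying. May be absent.
- bush2: Bronze bushing: a plain round cylinder 38 mm in diameter and 40 mm long with a dark bore mark on its ends, about 0.14 kg, standing on end at the start. Origin at its centre, z along its axis. It fits a small pocket standing or lying. May be absent.
- bush3: Bronze bushing: a plain round cylinder 38 mm in diameter and 40 mm long with a dark bore mark on its ends, about 0.14 kg, standing on end at the start. Origin at its centre, z along its axis. It fits a small pocket standing or lying. May be absent.
- bush4: Bronze bushing: a plain round cylinder 38 mm in diameter and 40 mm long with a dark bore mark on its ends, about 0.14 kg, standing on end at the start. Origin at its centre, z along its axis. It fits a small pocket standing or lying. May be absent.
- bush5: Bronze bushing: a plain round cylinder 38 mm in diameter and 40 mm long with a dark bore mark on its ends, about 0.14 kg, standing on end at the start. Origin at its centre, z along its axis. It fits a small pocket standing or lying. May be absent.
- cup0: Orange plastic seal cup, mouth down: a round flange 50 mm in diameter and 12 mm high under a round body 42 mm in diameter and 26 mm high, 38 mm in all, about 0.06 kg. Origin on its axis, halfway up (19 mm above its underside), z along its axis, up at the start. Fits a large pocket only. May be absent.
- cup1: Orange plastic seal cup, mouth down: a round flange 50 mm in diameter and 12 mm high under a round body 42 mm in diameter and 26 mm high, 38 mm in all, about 0.06 kg. Origin on its axis, halfway up (19 mm above its underside), z along its axis, up at the start. Fits a large pocket only. May be absent.
- housing: Bystander: cast brass meter index housing, a 75 by 95 by 50 mm block with a round dial on top (64 mm high in all) and a stub on either end along its y (119 mm overall). Origin at the centre of its underside.
- lever_arm: Bystander: flat black steel lever arm, 22 mm wide, 16 mm high, 200 mm long along its y, with round ends. Origin at the centre of its underside.
Mind the look-alikes: they are no part of the job. What is shaped like the bush5 but purple is not meant.

How it is judged:
On the way:
1. every bushing present is down in a small pocket and every cup present down in a large pocket, while the tray is still well clear of the bay (centres over 120 mm apart) (((horizontal distance between bush0 and small0 below 0.011 m and z of bush0 in the frame of small0 below 0.008 m) or (horizontal distance between bush0 and small1 below 0.011 m and z of bush0 in the frame of small1 below 0.008 m) or (horizontal distance between bush0 and small2 below 0.011 m and z of bush0 in the frame of small2 below 0.008 m) or (horizontal distance between bush0 and small3 below 0.011 m and z of bush0 in the frame of small3 below 0.008 m) or (horizontal distance between bush0 and small4 below 0.011 m and z of bush0 in the frame of small4 below 0.008 m) or (horizontal distance between bush0 and small5 below 0.011 m and z of bush0 in the frame of small5 below 0.008 m)) and ((horizontal distance between bush1 and small0 below 0.011 m and z of bush1 in the frame of small0 below 0.008 m) or (horizontal distance between bush1 and small1 below 0.011 m and z of bush1 in the frame of small1 below 0.008 m) or (horizontal distance between bush1 and small2 below 0.011 m and z of bush1 in the frame of small2 below 0.008 m) or (horizontal distance between bush1 and small3 below 0.011 m and z of bush1 in the frame of small3 below 0.008 m) or (horizontal distance between bush1 and small4 below 0.011 m and z of bush1 in the frame of small4 below 0.008 m) or (horizontal distance between bush1 and small5 below 0.011 m and z of bush1 in the frame of small5 below 0.008 m)) and ((horizontal distance between bush2 and small0 below 0.011 m and z of bush2 in the frame of small0 below 0.008 m) or (horizontal distance between bush2 and small1 below 0.011 m and z of bush2 in the frame of small1 below 0.008 m) or (horizontal distance between bush2 and small2 below 0.011 m and z of bush2 in the frame of small2 below 0.008 m) or (horizontal distance between bush2 and small3 below 0.011 m and z of bush2 in the frame of small3 below 0.008 m) or (horizontal distance between bush2 and small4 below 0.011 m and z of bush2 in the frame of small4 below 0.008 m) or (horizontal distance between bush2 and small5 below 0.011 m and z of bush2 in the frame of small5 below 0.008 m)) and ((horizontal distance between bush3 and small0 below 0.011 m and z of bush3 in the frame of small0 below 0.008 m) or (horizontal distance between bush3 and small1 below 0.011 m and z of bush3 in the frame of small1 below 0.008 m) or (horizontal distance between bush3 and small2 below 0.011 m and z of bush3 in the frame of small2 below 0.008 m) or (horizontal distance between bush3 and small3 below 0.011 m and z of bush3 in the frame of small3 below 0.008 m) or (horizontal distance between bush3 and small4 below 0.011 m and z of bush3 in the frame of small4 below 0.008 m) or (horizontal distance between bush3 and small5 below 0.011 m and z of bush3 in the frame of small5 below 0.008 m)) and ((horizontal distance between bush4 and small0 below 0.011 m and z of bush4 in the frame of small0 below 0.008 m) or (horizontal distance between bush4 and small1 below 0.011 m and z of bush4 in the frame of small1 below 0.008 m) or (horizontal distance between bush4 and small2 below 0.011 m and z of bush4 in the frame of small2 below 0.008 m) or (horizontal distance between bush4 and small3 below 0.011 m and z of bush4 in the frame of small3 below 0.008 m) or (horizontal distance between bush4 and small4 below 0.011 m and z of bush4 in the frame of small4 below 0.008 m) or (horizontal distance between bush4 and small5 below 0.011 m and z of bush4 in the frame of small5 below 0.008 m)) and ((horizontal distance between bush5 and small0 below 0.011 m and z of bush5 in the frame of small0 below 0.008 m) or (horizontal distance between bush5 and small1 below 0.011 m and z of bush5 in the frame of small1 below 0.008 m) or (horizontal distance between bush5 and small2 below 0.011 m and z of bush5 in the frame of small2 below 0.008 m) or (horizontal distance between bush5 and small3 below 0.011 m and z of bush5 in the frame of small3 below 0.008 m) or (horizontal distance between bush5 and small4 below 0.011 m and z of bush5 in the frame of small4 below 0.008 m) or (horizontal distance between bush5 and small5 below 0.011 m and z of bush5 in the frame of small5 below 0.008 m)) and ((horizontal distance between cup0 and large0 below 0.018 m and z of cup0 in the frame of large0 below 0.01 m) or (horizontal distance between cup0 and large1 below 0.018 m and z of cup0 in the frame of large1 below 0.01 m)) and ((horizontal distance between cup1 and large0 below 0.018 m and z of cup1 in the frame of large0 below 0.01 m) or (horizontal distance between cup1 and large1 below 0.018 m and z of cup1 in the frame of large1 below 0.01 m)) and horizontal distance between tray and bay above 0.12 m), for 0.2 s.
At the end, for the whole second after the job is handed in: Every bushing is down in a small pocket (centres within 11 mm) and every cup in a large one (18 mm), under 8 and 10 mm above the tray's top; the tray lies flat inside the frame (centre within 24 mm along each bay axis, under 0.24 rad turned, either way round); all at rest (((horizontal distance between bush0 and small0 below 0.011 m and z of bush0 in the frame of small0 below 0.008 m) or (horizontal distance between bush0 and small1 below 0.011 m and z of bush0 in the frame of small1 below 0.008 m) or (horizontal distance between bush0 and small2 below 0.011 m and z of bush0 in the frame of small2 below 0.008 m) or (horizontal distance between bush0 and small3 below 0.011 m and z of bush0 in the frame of small3 below 0.008 m) or (horizontal distance between bush0 and small4 below 0.011 m and z of bush0 in the frame of small4 below 0.008 m) or (horizontal distance between bush0 and small5 below 0.011 m and z of bush0 in the frame of small5 below 0.008 m)) and ((horizontal distance between bush1 and small0 below 0.011 m and z of bush1 in the frame of small0 below 0.008 m) or (horizontal distance between bush1 and small1 below 0.011 m and z of bush1 in the frame of small1 below 0.008 m) or (horizontal distance between bush1 and small2 below 0.011 m and z of bush1 in the frame of small2 below 0.008 m) or (horizontal distance between bush1 and small3 below 0.011 m and z of bush1 in the frame of small3 below 0.008 m) or (horizontal distance between bush1 and small4 below 0.011 m and z of bush1 in the frame of small4 below 0.008 m) or (horizontal distance between bush1 and small5 below 0.011 m and z of bush1 in the frame of small5 below 0.008 m)) and ((horizontal distance between bush2 and small0 below 0.011 m and z of bush2 in the frame of small0 below 0.008 m) or (horizontal distance between bush2 and small1 below 0.011 m and z of bush2 in the frame of small1 below 0.008 m) or (horizontal distance between bush2 and small2 below 0.011 m and z of bush2 in the frame of small2 below 0.008 m) or (horizontal distance between bush2 and small3 below 0.011 m and z of bush2 in the frame of small3 below 0.008 m) or (horizontal distance between bush2 and small4 below 0.011 m and z of bush2 in the frame of small4 below 0.008 m) or (horizontal distance between bush2 and small5 below 0.011 m and z of bush2 in the frame of small5 below 0.008 m)) and ((horizontal distance between bush3 and small0 below 0.011 m and z of bush3 in the frame of small0 below 0.008 m) or (horizontal distance between bush3 and small1 below 0.011 m and z of bush3 in the frame of small1 below 0.008 m) or (horizontal distance between bush3 and small2 below 0.011 m and z of bush3 in the frame of small2 below 0.008 m) or (horizontal distance between bush3 and small3 below 0.011 m and z of bush3 in the frame of small3 below 0.008 m) or (horizontal distance between bush3 and small4 below 0.011 m and z of bush3 in the frame of small4 below 0.008 m) or (horizontal distance between bush3 and small5 below 0.011 m and z of bush3 in the frame of small5 below 0.008 m)) and ((horizontal distance between bush4 and small0 below 0.011 m and z of bush4 in the frame of small0 below 0.008 m) or (horizontal distance between bush4 and small1 below 0.011 m and z of bush4 in the frame of small1 below 0.008 m) or (horizontal distance between bush4 and small2 below 0.011 m and z of bush4 in the frame of small2 below 0.008 m) or (horizontal distance between bush4 and small3 below 0.011 m and z of bush4 in the frame of small3 below 0.008 m) or (horizontal distance between bush4 and small4 below 0.011 m and z of bush4 in the frame of small4 below 0.008 m) or (horizontal distance between bush4 and small5 below 0.011 m and z of bush4 in the frame of small5 below 0.008 m)) and ((horizontal distance between bush5 and small0 below 0.011 m and z of bush5 in the frame of small0 below 0.008 m) or (horizontal distance between bush5 and small1 below 0.011 m and z of bush5 in the frame of small1 below 0.008 m) or (horizontal distance between bush5 and small2 below 0.011 m and z of bush5 in the frame of small2 below 0.008 m) or (horizontal distance between bush5 and small3 below 0.011 m and z of bush5 in the frame of small3 below 0.008 m) or (horizontal distance between bush5 and small4 below 0.011 m and z of bush5 in the frame of small4 below 0.008 m) or (horizontal distance between bush5 and small5 below 0.011 m and z of bush5 in the frame of small5 below 0.008 m)) and ((horizontal distance between cup0 and large0 below 0.018 m and z of cup0 in the frame of large0 below 0.01 m) or (horizontal distance between cup0 and large1 below 0.018 m and z of cup0 in the frame of large1 below 0.01 m)) and ((horizontal distance between cup1 and large0 below 0.018 m and z of cup1 in the frame of large0 below 0.01 m) or (horizontal distance between cup1 and large1 below 0.018 m and z of cup1 in the frame of large1 below 0.01 m)) and x of tray in the frame of bay between -0.024 and 0.024 m and y of tray in the frame of bay between -0.024 and 0.024 m and angle between the x axis of tray and the x axis of bay, either way round below 0.24 rad and height (world z) of tray below 0.006 m and linear speed of tray below 0.01 m/s and linear speed of each of bush0, bush1, bush2, bush3, bush4, bush5, cup0, cup1 below 0.02 m/s); the robot touches nothing.
It fails at once if the tray is lifted (20 mm) or tipped (0.25 rad) (height (world z) of tray above 0.02 m or angle between tray's own z axis and vertical above 0.25 rad).
It fails at once if the housing or the lever arm is moved by more than 30 mm (distance of any of housing, lever_arm from where it was at the start of the episode above 0.03 m).
Of bush0, bush1, bush2, bush3, bush4, bush5 only 4 to 6 are there at a start; the rules pass over those that are not, and their reading is None.
Of cup0, cup1 only 1 to 2 are there at a start; the rules pass over those that are not, and their reading is None.
At some moment in a run one of bush0, bush1, bush2, bush3, bush4, bush5, cup0, cup1 may be knocked a few centimetres aside while the robot is not near it.
Once in a run the grip may slacken for a moment while it holds something.
It also fails if it takes over 210 s, if anything falls off the work surface, if the arm or the gripper's body presses on something with over 40 N, if the wrist force passes 120 N, or if a joint passes its speed limit or range.

## Working session

There is one attempt and no reset: what is moved stays moved. The work goes in short steps, Python scripts to look and compute and a tool call to move; the robot and the scene stay as the last step left them, time stands still between calls to the robot, and variables do not carry over. Pictures are saved under pics/ and viewed, about 12 in all and at most 16, crops included, and the job is handed in when it is done.

Besides the shell and the picture viewer there is one more tool, called after "Request:" as name(argument=value, ...), one argument or row to a line, values as JSON. arm_command: Moves the arm, as the interface text tells. Its arguments: {"type":"object","properties":{"motion":{"type":"array"},"newtons":{"type":"number"}},"required":["motion"]}

```bash
mkdir -p pics; ls; cat > h.py <<'E'
import numpy as np, cv2
from scipy.spatial.transform import Rotation as R
from cell import arm, get_image, search_frame, pinpoint
def save(im,n): cv2.imwrite('pics/'+n,cv2.cvtColor(im,cv2.COLOR_RGB2BGR))
def world(d):
    z=d['range_z'];v,u=np.mgrid[:z.shape[0],:z.shape[1]];K=d['K']
    c=np.stack([(u-K[0,2])/K[0,0]*z,(v-K[1,2])/K[1,1]*z,z],-1)
    return c@np.array(d['rotation']).T+np.array(d['origin'])
E
python3 - <<'E'
from h import *
s=arm.observe();print({k:np.round(v,3) for k,v in s.items()})
print(np.round(R.from_rotvec(s['ee_rot']).as_matrix(),2))
for n in('top','side'):
    d=get_image(n);save(d['frame'],n+'0.png');np.save(n+'.npy',world(d));print(n,d['origin'],np.round(d['rotation'],2).tolist(),d['K'].tolist())
    for t in('bush0','cup0','tray','bay','housing','lever_arm'):
        print(t,[(np.round(q['point'],3).tolist(),round(q['p'],2)) for q in pinpoint(n,t)])
E
```

```text
pics
{'clock': np.float64(0.0), 'joints': array([-1.442,  0.435,  0.025,  1.574, -0.012,  1.134, -0.075]), 'dq': array([-0.001,  0.002, -0.002, -0.   ,  0.002, -0.   ,  0.001]), 'joint_efforts': array([-1.0000e-03, -6.6786e+01,  9.8500e-01, -3.1446e+01, -6.1000e-02,
        4.3000e-02,  0.0000e+00]), 'position': array([0.144, 0.608, 0.404]), 'ee_rot': array([-1.038,  1.311,  1.036]), 'force': array([ 0.406, -0.436, -0.069]), 'ft_torque': array([-0.004,  0.013,  0.034]), 'width': np.float64(1.001)}
[[-0.   -0.97  0.23]
 [-0.    0.23  0.97]
 [-1.   -0.   -0.  ]]Traceback (most recent call last):
  File "<stdin>", line 5, in <module>
  File "h.py", line 8, in world
    return c@np.array(d['rotation']).T+np.array(d['origin'])
           ~~~~~~~~~~~~~~~~~~~~~~~~~~~^~~~~~~~~~~~~~~~~~~~~~
ValueError: operands could not be broadcast together with shapes (400,640) (3,)
```

```bash
sed -i "s/np.array(d\['rotation'\]).T/R.from_rotvec(d['rotation']).as_matrix().T/" h.py
python3 - <<'E'
from h import *
for n in('top','side'):
    d=get_image(n);save(d['frame'],n+'0.png');np.save(n+'.npy',world(d));print(n,d['origin'],d['rotation'],d['K'].tolist())
    for t in('bush0','cup0','tray','bay','housing','lever_arm','large0'):
        print(t,[(np.round(q['point'],3).tolist(),round(q['p'],2)) for q in pinpoint(n,t)])
E
```

```text
top [0.44839971 0.08619985 1.47857175] [-2.15040518  2.21599667 -0.09588714] [[494.0379799993295, 0.0, 323.347271567471], [0.0, 494.0379799993295, 199.46680668344354], [0.0, 0.0, 1.0]]
bush0 [([0.718, -0.185, 0.02], 0.71), ([0.507, 0.012, 0.018], 0.65), ([0.733, -0.073, 0.022], 0.6), ([0.633, 0.019, 0.018], 0.53), ([0.363, -0.06, 0.021], 0.52), ([0.474, 0.325, 0.019], 0.47), ([0.635, 0.298, 0.022], 0.46)]
cup0 [([0.502, 0.216, 0.019], 0.55)]
tray [([0.543, -0.218, -0.0], 0.58)]
bay []
housing [([0.432, 0.437, -0.001], 0.8), ([0.6, -0.269, 0.03], 0.4)]
lever_arm [([0.786, 0.12, 0.002], 0.57)]
large0 [([0.602, -0.272, 0.03], 0.97), ([0.614, -0.192, 0.032], 0.95)]
side [ 0.2471647  -0.63315518  0.8750523 ] [-2.32303254  0.51304971 -0.21986438] [[509.2501477307136, 0.0, 319.971271231612], [0.0, 509.2501477307136, 199.19137762973403], [0.0, 0.0, 1.0]]
bush0 [([0.509, 0.009, 0.016], 0.96), ([0.366, -0.067, 0.021], 0.96), ([0.632, 0.015, 0.016], 0.9), ([0.637, 0.302, 0.019], 0.82), ([0.478, 0.329, 0.019], 0.82), ([0.73, -0.074, 0.018], 0.81), ([0.715, -0.182, 0.021], 0.75)]
cup0 [([0.502, 0.214, 0.022], 0.72)]
tray [([0.543, -0.22, -0.002], 0.82)]
bay []
housing [([0.436, 0.446, -0.0], 0.61)]
lever_arm [([0.786, 0.123, -0.001], 0.77)]
large0 [([0.616, -0.191, 0.034], 0.83), ([0.606, -0.271, 0.034], 0.67), ([0.784, 0.121, -0.001], 0.2)]
```

View pics/top0.png

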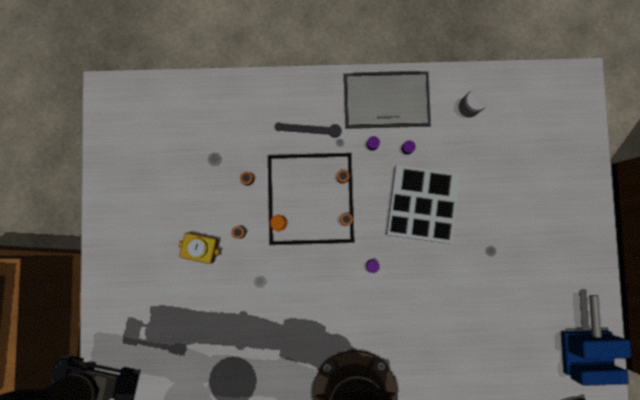

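View pics/side0.png

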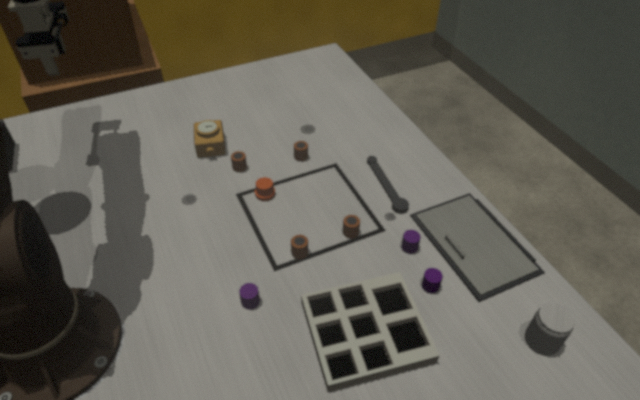

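```bash
python3 - <<'E'
from h import *
f=cv2.imread('pics/top0.png');P=np.load('top.npy')
g=f.max(2)
def rect(m,name):
    n,l,s,c=cv2.connectedComponentsWithStats(m.astype(np.uint8))
    i=1+np.argmax(s[1:,4]);q=P[l==i];r=cv2.minAreaRect(q[:,:2].astype(np.float32));print(name,s[i],np.round(r[0],4),np.round(r[1],4),r[2])
v,u=np.mgrid[:400,:640]
w=(u>375)&(u<470)&(v>158)&(v<250)
rect(w&(P[...,2]>.022)&(P[...,2]<.045),'tray')
w=(u>255)&(u<362)&(v>146)&(v<252)
rect(w&(g<70)&(abs(P[...,2])<.012),'bay')
# per-object: clusters above counter
hsv=cv2.cvtColor(f,cv2.COLOR_BGR2HSV)
m=((hsv[...,1]>110)&(P[...,2]>.012)&(P[...,2]<.08)&(v>100)&(v<290)&(u<420)).astype(np.uint8)
n,l,s,c=cv2.connectedComponentsWithStats(m)
for i in range(1,n):
    if s[i,4]>25:
        q=P[l==i];t=q[q[:,2]>q[:,2].max()-.008];print(np.round(c[i]),s[i,4],np.round(t.mean(0),4),np.round(hsv[l==i].mean(0)))
E
```

```text
tray [ 387  165   73   79 2214] [ 0.5449 -0.2198] [0.1916 0.2089] 80.24563598632812
bay [268 153  85  69 700] [0.6095 0.1134] [0.2005 0.2529] 0.5249894857406616
[373. 143.] 117 [ 0.7276 -0.077   0.043 ] [140. 175.  89.]
[408. 147.] 122 [ 0.7134 -0.1817  0.0425] [139. 176.  85.]
[343. 176.] 98 [0.6337 0.0157 0.0426] [ 13. 160.  97.]
[246. 178.] 97 [0.6374 0.2978 0.0422] [ 12. 157.  96.]
[346. 219.] 88 [0.5066 0.0092 0.0415] [ 13. 158. 103.]
[278. 223.] 190 [0.5011 0.211  0.0406] [ 14. 223. 127.]
[238. 232.] 90 [0.4775 0.3247 0.0418] [ 13. 155. 101.]
[200. 247.] 675 [0.4362 0.4366 0.0665] [ 23. 189. 116.]
[372. 266.] 115 [ 0.3688 -0.0617  0.0436] [140. 167.  99.]
```

```bash
cat >> h.py <<'E'
YAW=-9.75   # tray yaw; tool z (jaws) kept along tray y
T0=np.array([.5449,-.2198])
def tray(x,y,c=T0,yaw=YAW):
    a=np.radians(yaw);return c+np.array([np.cos(a)*x-np.sin(a)*y,np.sin(a)*x+np.cos(a)*y])
def plan(*tgts,yaw=YAW,step=50):
    "targets: (x,y,grasp z); prints remaining turn and rows per leg in tool mm"
    s=arm.observe();M=R.from_rotvec(s['ee_rot']);p=np.array(s['position'])
    a=np.radians(yaw);G=R.from_matrix(np.array([[0,-np.cos(a),-np.sin(a)],[0,-np.sin(a),np.cos(a)],[-1,0,0]]))
    print('clock %.1f w %.1f mm'%(s['clock'],s['width']*91.8),'grasp',np.round(p+M.apply([.159,0,0]),4),'F',np.round(s['force'],1),'turn(tool deg)',np.round((M.inv()*G).as_rotvec(degrees=True),1))
    for t in tgts:
        q=np.array(t)+[0,0,.159];d=(M if t is tgts[0] else G).inv().apply(q-p)*1000
        n=int(np.ceil(np.linalg.norm(d)/step));print(t,'total',np.round(d),n,'x',np.round(d/n,1));p=q
def objs(tag=None):
    d=get_image('top');P=world(d);hsv=cv2.cvtColor(d['frame'],cv2.COLOR_RGB2HSV);v,u=np.mgrid[:400,:640]
    if tag: save(cv2.resize(d['frame'][120:290,170:490],None,fx=2.4,fy=2.4),tag)
    m=((hsv[...,1]>110)&(P[...,2]>.012)&(P[...,2]<.08)&(v>100)&(v<300)&(u<470)).astype(np.uint8)
    n,l,s,c=cv2.connectedComponentsWithStats(m)
    for i in range(1,n):
        if s[i,4]>25:
            q=P[l==i];t=q[q[:,2]>q[:,2].max()-.008];h=hsv[l==i].mean(0)
            print('purple' if h[0]>100 else 'cup' if h[1]>200 else 'bronze/brass',s[i,4],np.round(t.mean(0),4))
E
python3 - <<'E'
from h import *
b=(.477,.3255)
plan((*b,.12),(*b,.038),(*b,.13),(*tray(-70,64),.13),(*tray(-70,64),.053))
for k in [(-70,-64),(-6,-64),(-6,64),(65,40)]: print(k,np.round(tray(*k),4))
E
```

```text
clock 0.8 w 92.0 mm grasp [0.1436 0.6083 0.2458] F [ 0.7 -0.3 -0. ] turn(tool deg) [-3.5  0.   0. ]
(0.477, 0.3255, 0.12) total [ 126. -389. -199.] 10 x [ 12.6 -38.9 -19.9]
(0.477, 0.3255, 0.038) total [82.  0.  0.] 2 x [41.  0.  0.]
(0.477, 0.3255, 0.13) total [-92.   0.   0.] 2 x [-46.   0.   0.]
(np.float64(-57.60565588772787), np.float64(74.71025304914869), 0.13) total [    0. 69841. 63474.] 1888 x [ 0.  37.  33.6]
(np.float64(-57.60565588772787), np.float64(74.71025304914869), 0.053) total [77.  0.  0.] 2 x [38.5  0.   0. ]
(-70, -64) [-79.2824 -51.4409]
(-6, -64) [-16.2068 -62.2793]
(-6, 64) [ 5.4699 63.8719]
(65, 40) [71.38   28.1947]
```

```bash
sed -i 's/    a=np.radians(yaw);return c+/    x,y=x\/1000,y\/1000;a=np.radians(yaw);return c+/' h.py
```

Request:
arm_command(
  motion=[
    [52, 0, 0, 0, -3.5, 0, 0],
    [52, 13, -38, -22, 0, 0, 0],
    [52, 13, -38, -22, 0, 0, 0],
    [52, 13, -38, -22, 0, 0, 0],
    [52, 13, -38, -22, 0, 0, 0],
  ],
  newtons=40,
)

```text
clock: 1.48
position: [0.2794, 0.4948, 0.3525]
ee_rot: [-1.082, 1.285, 1.083]
force: [0.1, 0.7, -0.1]
width: 0.571
```

Request:
arm_command(
  motion=[
    [52, 13, -38, -22, 0, 0, 0],
    [52, 13, -38, -22, 0, 0, 0],
    [52, 13, -38, -22, 0, 0, 0],
    [52, 13, -38, -22, 0, 0, 0],
    [52, 13, -38, -22, 0, 0, 0],
  ],
)

```text
clock: 2.1
position: [0.448, 0.3542, 0.2875]
ee_rot: [-1.082, 1.284, 1.083]
force: [-0.6, 0.5, -0.3]
width: 0.566
```

Request:
arm_command(
  motion=[
    [52, 0, 0, 0, 0, 0, 0],
    [52, 0, 0, 0, 0, 0, 0],
    [52, 0, 0, 0, 0, 0, 0],
  ],
)

```text
clock: 2.48
position: [0.446, 0.3563, 0.2881]
ee_rot: [-1.083, 1.284, 1.085]
force: [0.1, 0.1, 0.6]
width: 0.567
```

```bash
python3 - <<'E'
from h import *
d=get_image('wrist');save(d['frame'],'w1.png');print(d['K'].tolist(),np.round(d['tool_from_camera'],3).tolist())
b=(.477,.3255)
plan((*b,.12),(*b,.038),(*b,.13),(*tray(-70,64),.13),(*tray(-70,64),.053))
print([(np.round(q['point'],3).tolist(),round(q['p'],2)) for q in pinpoint('wrist','bush0')])
E
```

```text
[[309.70691628693146, 0.0, 319.79255413843435], [0.0, 309.70691628693146, 196.54646311670342], [0.0, 0.0, 1.0]] [[0.0, -0.302, 0.953, 0.019], [-0.0, -0.953, -0.302, 0.082], [1.0, -0.0, -0.0, 0.001], [0.0, 0.0, 0.0, 1.0]]
clock 2.5 w 52.0 mm grasp [0.4461 0.3563 0.1291] F [0.1 0.6 0.1] turn(tool deg) [ 0.1  0.1 -0. ]
(0.477, 0.3255, 0.12) total [  9. -36. -25.] 1 x [  9.1 -35.6 -25.1]
(0.477, 0.3255, 0.038) total [82.  0.  0.] 2 x [41.  0.  0.]
(0.477, 0.3255, 0.13) total [-92.   0.   0.] 2 x [-46.   0.   0.]
(np.float64(0.48674944411227217), np.float64(-0.1448699469508513), 0.13) total [   0.  -89. -462.] 10 x [  0.   -8.9 -46.2]
(np.float64(0.48674944411227217), np.float64(-0.1448699469508513), 0.053) total [77.  0.  0.] 2 x [38.5  0.   0. ]
[([0.478, 0.328, 0.016], 0.86), ([0.715, -0.186, 0.023], 0.86), ([0.617, -0.19, 0.03], 0.71), ([0.365, -0.06, 0.022], 0.63)]
```

View pics/w1.png

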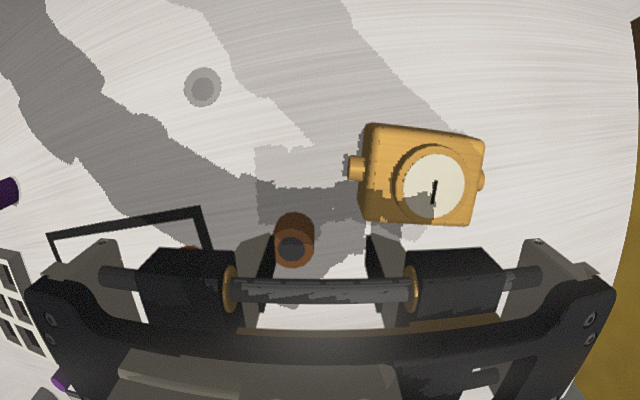

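Request:
arm_command(
  motion=[
    [52, 9, -36, -24, 0, 0, 0],
    [52, 0, 0, 0, 0, 0, 0],
    [52, 41, 0, 0, 0, 0, 0],
    [52, 41, 0, 0, 0, 0, 0],
    [52, 0, 0, 0, 0, 0, 0],
  ],
)

```text
clock: 3.2
position: [0.4767, 0.3253, 0.1946]
ee_rot: [-1.084, 1.29, 1.085]
force: [-0.6, 0.3, 0.6]
width: 0.563
```

Request:
arm_command(
  motion=[
    [30, 0, 0, 0, 0, 0, 0],
    [30, 0, 0, 0, 0, 0, 0],
    [30, 0, 0, 0, 0, 0, 0],
    [30, 0, 0, 0, 0, 0, 0],
  ],
)

```text
clock: 3.7
position: [0.4789, 0.3259, 0.1986]
ee_rot: [-1.082, 1.282, 1.082]
force: [-1.7, -0.2, 8.2]
width: 0.404
```

Request:
arm_command(
  motion=[
    [30, -30, 0, 0, 0, 0, 0],
    [30, -40, 0, 0, 0, 0, 0],
    [30, -22, 0, 0, 0, 0, 0],
    [30, 0, 0, 0, 0, 0, 0],
  ],
)

```text
clock: 4.2
position: [0.4789, 0.3256, 0.291]
ee_rot: [-1.082, 1.281, 1.082]
force: [-0.5, -0.1, -1.1]
width: 0.407
```

```bash
python3 - <<'E'
from h import *
plan((*tray(-70,64),.13),(*tray(-70,64),.053));objs()
E
```

```text
clock 4.2 w 37.3 mm grasp [0.4794 0.326  0.132 ] F [-0.5 -0.1 -1.1] turn(tool deg) [-0.   0.2  0.2]
(np.float64(0.48674944411227217), np.float64(-0.1448699469508513), 0.13) total [   1.  -88. -462.] 10 x [  0.1  -8.8 -46.2]
(np.float64(0.48674944411227217), np.float64(-0.1448699469508513), 0.053) total [77.  0.  0.] 2 x [38.5  0.   0. ]
purple 116 [ 0.7302 -0.0754  0.0432]
purple 121 [ 0.7142 -0.181   0.0419]
bronze/brass 95 [0.631  0.0157 0.0434]
bronze/brass 92 [0.6347 0.2957 0.0443]
bronze/brass 88 [0.5067 0.009  0.0423]
cup 193 [0.5018 0.2103 0.04  ]
purple 117 [ 0.3681 -0.0619  0.0411]
```

Request:
arm_command(
  motion=[
    [30, 0, -9, -46, 0, 0, 0],
    [30, 0, -9, -46, 0, 0, 0],
    [30, 0, -9, -46, 0, 0, 0],
    [30, 0, -9, -46, 0, 0, 0],
    [30, 0, -9, -46, 0, 0, 0],
  ],
)

```text
clock: 4.88
position: [0.483, 0.0894, 0.2877]
ee_rot: [-1.082, 1.287, 1.083]
force: [0.6, -0.4, -1.1]
width: 0.403
```

Request:
arm_command(
  motion=[
    [30, 0, -9, -46, 0, 0, 0],
    [30, 0, -9, -46, 0, 0, 0],
    [30, 0, -9, -46, 0, 0, 0],
    [30, 0, -9, -46, 0, 0, 0],
    [30, 0, -8, -48, 0, 0, 0],
  ],
)

```text
clock: 5.5
position: [0.487, -0.1464, 0.2876]
ee_rot: [-1.082, 1.286, 1.084]
force: [0.8, 0.5, -1.4]
width: 0.406
```

Request:
arm_command(
  motion=[
    [30, 0, 0, 0, 0, 0, 0],
    [30, 0, 0, 0, 0, 0, 0],
    [30, 0, 0, 0, 0, 0, 0],
  ],
)

```text
clock: 5.88
position: [0.4875, -0.1438, 0.2882]
ee_rot: [-1.083, 1.285, 1.085]
force: [-0.2, 0.5, -1.4]
width: 0.41
```

```bash
python3 - <<'E'
from h import *
plan((*tray(-70,64),.13),(*tray(-70,64),.053))
d=get_image('wrist');save(d['frame'],'w2.png')
for t in('small0','tray','bush0'):print(t,[(np.round(q['point'],3).tolist(),round(q['p'],2)) for q in pinpoint('wrist',t)])
for k in [(-70,-64),(-70,0),(-70,64),(-6,-64),(-6,0),(-6,64),(65,40),(65,-40)]: print(k,np.round(tray(*k),4))
E
```

```text
clock 5.9 w 37.6 mm grasp [ 0.4874 -0.1437  0.1292] F [-0.2  0.5 -1.4] turn(tool deg) [ 0.1  0.  -0.1]
(np.float64(0.48674944411227217), np.float64(-0.1448699469508513), 0.13) total [-1.  1. -1.] 1 x [-0.8  0.6 -1.2]
(np.float64(0.48674944411227217), np.float64(-0.1448699469508513), 0.053) total [77.  0.  0.] 2 x [38.5  0.   0. ]
small0 [([0.474, -0.212, 0.031], 0.91), ([0.483, -0.148, 0.031], 0.91), ([0.463, -0.272, 0.031], 0.76)]
tray [([0.547, -0.219, -0.001], 0.95)]
bush0 [([0.508, 0.009, 0.018], 0.88), ([0.639, 0.018, 0.022], 0.86), ([0.635, 0.3, 0.022], 0.82), ([0.484, -0.143, 0.107], 0.63), ([0.367, -0.061, 0.021], 0.59)]
(-70, -64) [ 0.4651 -0.271 ]
(-70, 0) [ 0.4759 -0.2079]
(-70, 64) [ 0.4867 -0.1449]
(-6, -64) [ 0.5281 -0.2819]
(-6, 0) [ 0.539  -0.2188]
(-6, 64) [ 0.5498 -0.1557]
(65, 40) [ 0.6157 -0.1914]
(65, -40) [ 0.6022 -0.2702]
```

View pics/w2.png

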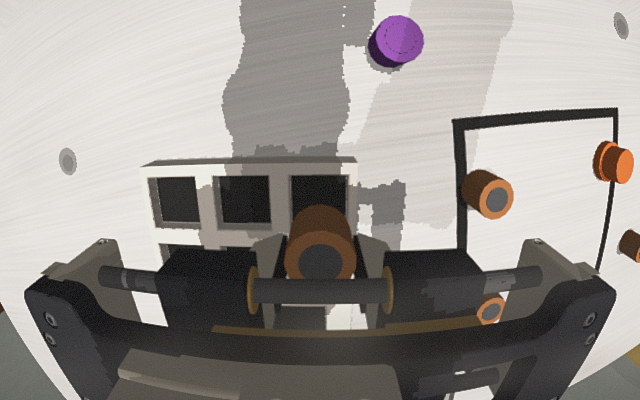

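Request:
arm_command(
  motion=[
    [30, 15, 0, -2.5, 0, 0, 0],
    [30, 25, 0, 0, 0, 0, 0],
    [30, 15, 0, 0, 0, 0, 0],
    [30, 8, 0, 0, 0, 0, 0],
    [30, 0, 0, 0, 0, 0, 0],
  ],
)

```text
clock: 6.7
position: [0.487, -0.1476, 0.2253]
ee_rot: [-1.082, 1.286, 1.083]
force: [-0.2, 0.1, -1.7]
width: 0.406
```

Request:
arm_command(
  motion=[
    [30, 4, 0, 0, 0, 0, 0],
    [30, 4, 0, 0, 0, 0, 0],
    [30, 4, 0, 0, 0, 0, 0],
    [30, 0, 0, 0, 0, 0, 0],
  ],
)

```text
clock: 7.2
position: [0.487, -0.1475, 0.2135]
ee_rot: [-1.082, 1.285, 1.083]
force: [-0.3, -0.7, -0.8]
width: 0.402
```

Request:
arm_command(
  motion=[
    [60, 0, 0, 0, 0, 0, 0],
    [60, 0, 0, 0, 0, 0, 0],
    [60, 0, 0, 0, 0, 0, 0],
    [60, -15, 0, 0, 0, 0, 0],
    [60, -60, 0, 0, 0, 0, 0],
  ],
)

```text
clock: 7.82
position: [0.4862, -0.1473, 0.2881]
ee_rot: [-1.08, 1.289, 1.087]
force: [1.6, 1.0, 0.0]
width: 0.651
```

```bash
python3 - <<'E'
from h import *
b=(.508,.0095)
plan((*b,.12),(*b,.038),(*b,.13),(*tray(-6,64),.13),(*tray(-6,64),.054))
d=get_image('wrist')
for t in('small0','tray','bush0'):print(t,[(np.round(q['point'],3).tolist(),round(q['p'],2)) for q in pinpoint('wrist',t)])
objs()
E
```

```text
clock 7.8 w 59.8 mm grasp [ 0.4853 -0.1471  0.1291] F [1.6 1.  0. ] turn(tool deg) [-0.  -0.  -0.3]
(0.508, 0.0095, 0.12) total [  9.   5. 158.] 4 x [ 2.3  1.3 39.5]
(0.508, 0.0095, 0.038) total [82.  0.  0.] 2 x [41.  0.  0.]
(0.508, 0.0095, 0.13) total [-92.   0.   0.] 2 x [-46.   0.   0.]
(np.float64(0.5498250318919892), np.float64(-0.15570831519718886), 0.13) total [   0.  -69. -156.] 4 x [  0.  -17.3 -38.9]
(np.float64(0.5498250318919892), np.float64(-0.15570831519718886), 0.054) total [76.  0.  0.] 2 x [38.  0.  0.]
small0 [([0.544, -0.152, 0.033], 0.81), ([0.477, -0.208, 0.03], 0.58), ([0.462, -0.269, 0.029], 0.56)]
tray [([0.55, -0.222, -0.001], 0.88), ([0.461, -0.273, 0.032], 0.34)]
bush0 [([0.633, 0.302, 0.024], 0.89), ([0.505, 0.011, 0.016], 0.84), ([0.484, -0.145, 0.03], 0.83)]
purple 116 [ 0.7284 -0.0773  0.0426]
purple 121 [ 0.7136 -0.1812  0.0425]
bronze/brass 95 [0.6331 0.0154 0.0418]
bronze/brass 95 [0.635  0.2978 0.0427]
bronze/brass 86 [0.507  0.0093 0.0424]
cup 194 [0.505  0.2115 0.0425]
bronze/brass 662 [0.4346 0.4393 0.0642]
purple 119 [ 0.3681 -0.0631  0.0429]
```

Request:
arm_command(
  motion=[
    [60, 2, 1, 39, 0, 0, 0],
    [60, 2, 2, 40, 0, 0, 0],
    [60, 2, 2, 40, 0, 0, 0],
    [60, 3, 1, 39, 0, 0, 0],
    [60, 0, 0, 0, 0, 0, 0],
  ],
)

```text
clock: 8.7
position: [0.5078, 0.0125, 0.2786]
ee_rot: [-1.085, 1.284, 1.089]
force: [0.0, -0.2, -0.3]
width: 0.652
```

Request:
arm_command(
  motion=[
    [60, 41, 0, 0, 0, 0, 0],
    [60, 32, 0, 0, 0, 0, 0],
    [60, 8, 0, 0, 0, 0, 0],
    [60, 0, 0, 0, 0, 0, 0],
  ],
)

```text
clock: 9.2
position: [0.5079, 0.0085, 0.1986]
ee_rot: [-1.082, 1.287, 1.082]
force: [-0.3, -0.6, 0.8]
width: 0.65
```

Request:
arm_command(
  motion=[
    [30, 0, 0, 0, 0, 0, 0],
    [30, 0, 0, 0, 0, 0, 0],
    [30, 0, 0, 0, 0, 0, 0],
    [30, 0, 0, 0, 0, 0, 0],
    [30, 0, 0, 0, 0, 0, 0],
  ],
)

```text
clock: 9.82
position: [0.5084, 0.0092, 0.1995]
ee_rot: [-1.083, 1.284, 1.082]
force: [-0.3, -0.8, 6.7]
width: 0.404
```

Request:
arm_command(
  motion=[
    [30, -30, 0, 0, 0, 0, 0],
    [30, -40, 0, 0, 0, 0, 0],
    [30, -22, 0, 0, 0, 0, 0],
    [30, 0, 0, 0, 0, 0, 0],
  ],
)

```text
clock: 10.32
position: [0.5085, 0.0092, 0.2922]
ee_rot: [-1.083, 1.282, 1.081]
force: [-0.6, 0.2, -2.3]
width: 0.403
```

```bash
python3 - <<'E'
from h import *
plan((*(tray(-6,64)-[0,.002]),.13),(*(tray(-6,64)-[0,.002]),.054))
E
```

```text
clock 10.3 w 37.0 mm grasp [0.5091 0.0093 0.1332] F [-0.6  0.2 -2.3] turn(tool deg) [-0.   0.1  0.2]
(np.float64(0.5498250318919892), np.float64(-0.15770831519718886), 0.13) total [   3.  -69. -157.] 4 x [  0.8 -17.3 -39.4]
(np.float64(0.5498250318919892), np.float64(-0.15770831519718886), 0.054) total [76.  0.  0.] 2 x [38.  0.  0.]
```

Request:
arm_command(
  motion=[
    [30, 0, -17, -39, 0, 0, 0],
    [30, 0, -18, -40, 0, 0, 0],
    [30, 0, -17, -39, 0, 0, 0],
    [30, 0, -17, -39, 0, 0, 0],
    [30, 0, 0, 0, 0, 0, 0],
  ],
)

```text
clock: 10.95
position: [0.5489, -0.1613, 0.2893]
ee_rot: [-1.079, 1.29, 1.078]
force: [-0.2, 0.0, -0.6]
width: 0.408
```

Request:
arm_command(
  motion=[
    [30, 0, 0, 0, 0, 0, 0],
    [30, 20, 0, 0, 0, 0, 0],
    [30, 25, 0, 0, 0, 0, 0],
    [30, 10, 0, 0, 0, 0, 0],
    [30, 5, 0, 0, 0, 0, 0],
  ],
)

```text
clock: 11.58
position: [0.5493, -0.1564, 0.2302]
ee_rot: [-1.083, 1.285, 1.084]
force: [-0.4, 0.1, -0.5]
width: 0.403
```

```bash
python3 - <<'E'
from h import *
plan((*(tray(-6,64)-[0,.002]),.0555))
E
```

```text
clock 11.6 w 37.0 mm grasp [ 0.5492 -0.1563  0.0712] F [-0.4  0.1 -0.5] turn(tool deg) [ 0.   0.  -0.1]
(np.float64(0.5498250318919892), np.float64(-0.15770831519718886), 0.0555) total [16. -1. -1.] 1 x [15.7 -0.7 -1.2]
```

Request:
arm_command(
  motion=[
    [30, 4, 0, -1, 0, 0, 0],
    [30, 4, 0, 0, 0, 0, 0],
    [30, 4, 0, 0, 0, 0, 0],
    [30, 4, 0, 0, 0, 0, 0],
    [30, 0, 0, 0, 0, 0, 0],
  ],
)

```text
clock: 12.2
position: [0.5491, -0.1583, 0.2144]
ee_rot: [-1.082, 1.285, 1.083]
force: [0.6, -0.7, -1.3]
width: 0.404
```

Request:
arm_command(
  motion=[
    [60, 0, 0, 0, 0, 0, 0],
    [60, 0, 0, 0, 0, 0, 0],
    [60, 0, 0, 0, 0, 0, 0],
    [60, -15, 0, 0, 0, 0, 0],
    [60, -60, 0, 0, 0, 0, 0],
  ],
)

```text
clock: 12.82
position: [0.5482, -0.1579, 0.2888]
ee_rot: [-1.079, 1.289, 1.087]
force: [0.6, -0.5, 0.5]
width: 0.653
```

```bash
python3 - <<'E'
from h import *
b=(.634,.0165);t=tray(-6,-64)-[0,.002]
plan((*b,.12),(*b,.038),(*b,.13),(*t,.13),(*t,.0555))
d=get_image('wrist')
for t in('small0','bush0'):print(t,[(np.round(q['point'],3).tolist(),round(q['p'],2)) for q in pinpoint('wrist',t)])
objs('o1.png')
E
```

```text
clock 12.8 w 60.0 mm grasp [ 0.5472 -0.1577  0.1298] F [ 0.6 -0.5  0.5] turn(tool deg) [-0.   0.  -0.3]
(0.634, 0.0165, 0.12) total [  9. -55. 186.] 4 x [  2.4 -13.8  46.6]
(0.634, 0.0165, 0.038) total [82.  0.  0.] 2 x [41.  0.  0.]
(0.634, 0.0165, 0.13) total [-92.   0.   0.] 2 x [-46.   0.   0.]
(np.float64(0.528148295399314), np.float64(-0.2838594907566228), 0.13) total [   0.   53. -314.] 7 x [  0.    7.6 -44.8]
(np.float64(0.528148295399314), np.float64(-0.2838594907566228), 0.0555) total [75.  0.  0.] 2 x [37.3  0.   0. ]
small0 [([0.527, -0.283, 0.032], 0.95), ([0.462, -0.27, 0.031], 0.58), ([0.538, -0.216, 0.033], 0.57)]
bush0 [([0.639, 0.017, 0.02], 0.89), ([0.481, -0.146, 0.033], 0.88), ([0.548, -0.161, 0.031], 0.6)]
purple 119 [ 0.7296 -0.0781  0.0432]
purple 121 [ 0.7141 -0.1817  0.042 ]
bronze/brass 95 [0.6304 0.015  0.0433]
bronze/brass 90 [0.5819 0.2871 0.0415]
cup 180 [0.5021 0.2095 0.0397]
bronze/brass 132 [ 0.4832 -0.1467  0.0563]
bronze/brass 669 [0.4344 0.4387 0.0652]
purple 118 [ 0.3673 -0.0611  0.0415]
```

View pics/o1.png

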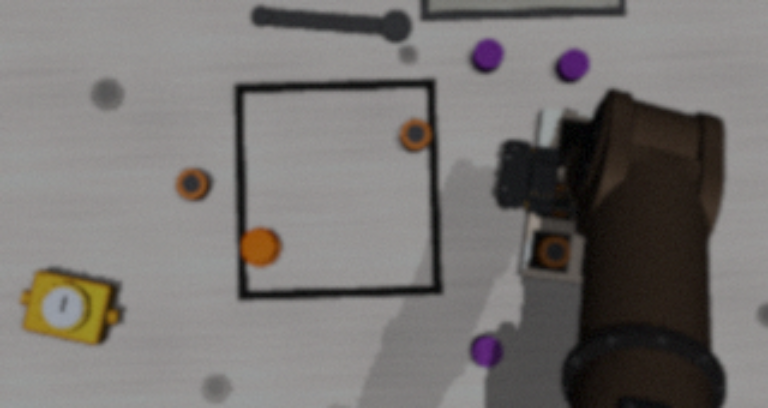

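Request:
arm_command(
  motion=[
    [60, 2, -13, 46, 0, 0, 0],
    [60, 2, -14, 47, 0, 0, 0],
    [60, 2, -14, 47, 0, 0, 0],
    [60, 3, -14, 46, 0, 0, 0],
    [60, 0, 0, 0, 0, 0, 0],
  ],
)

```text
clock: 13.65
position: [0.6356, 0.021, 0.2793]
ee_rot: [-1.085, 1.282, 1.09]
force: [-0.6, -0.8, 0.1]
width: 0.65
```

Request:
arm_command(
  motion=[
    [60, 41, 0, 0, 0, 0, 0],
    [60, 32, 0, 0, 0, 0, 0],
    [60, 8, 0, 0, 0, 0, 0],
    [60, 0, 0, 0, 0, 0, 0],
  ],
)

```text
clock: 14.15
position: [0.6348, 0.0151, 0.1996]
ee_rot: [-1.082, 1.286, 1.082]
force: [-0.5, 0.5, 0.2]
width: 0.656
```

Request:
arm_command(
  motion=[
    [30, 0, 0, 0, 0, 0, 0],
    [30, 0, 0, 0, 0, 0, 0],
    [30, 0, 0, 0, 0, 0, 0],
    [30, 0, 0, 0, 0, 0, 0],
    [30, 0, 0, 0, 0, 0, 0],
  ],
)

```text
clock: 14.78
position: [0.6354, 0.0156, 0.2006]
ee_rot: [-1.083, 1.284, 1.082]
force: [-0.9, -0.1, 6.3]
width: 0.404
```

Request:
arm_command(
  motion=[
    [30, -30, 0, 0, 0, 0, 0],
    [30, -40, 0, 0, 0, 0, 0],
    [30, -22, 0, 0, 0, 0, 0],
    [30, 0, 0, 0, 0, 0, 0],
  ],
)

```text
clock: 15.28
position: [0.6355, 0.0157, 0.2933]
ee_rot: [-1.084, 1.282, 1.081]
force: [-0.5, -0.1, -2.3]
width: 0.407
```

```bash
python3 - <<'E'
from h import *
t=tray(-6,-64)-[0,.002]
plan((*t,.13),(*t,.0555))
E
```

```text
clock 15.3 w 37.4 mm grasp [0.636  0.0157 0.1343] F [-0.5 -0.1 -2.3] turn(tool deg) [-0.   0.1  0.2]
(np.float64(0.528148295399314), np.float64(-0.2838594907566228), 0.13) total [   4.   55. -313.] 7 x [  0.6   7.8 -44.8]
(np.float64(0.528148295399314), np.float64(-0.2838594907566228), 0.0555) total [75.  0.  0.] 2 x [37.3  0.   0. ]
```

Request:
arm_command(
  motion=[
    [30, 0, 8, -45, 0, 0, 0],
    [30, 0, 8, -45, 0, 0, 0],
    [30, 0, 8, -45, 0, 0, 0],
    [30, 0, 8, -45, 0, 0, 0],
    [30, 0, 8, -45, 0, 0, 0],
  ],
)

```text
clock: 15.9
position: [0.5562, -0.2004, 0.2901]
ee_rot: [-1.081, 1.286, 1.084]
force: [0.3, -0.5, -0.8]
width: 0.403
```

Request:
arm_command(
  motion=[
    [30, 0, 8, -44, 0, 0, 0],
    [30, 0, 7, -44, 0, 0, 0],
    [30, 0, 0, 0, 0, 0, 0],
    [30, 0, 0, 0, 0, 0, 0],
  ],
)

```text
clock: 16.4
position: [0.5274, -0.2829, 0.2905]
ee_rot: [-1.081, 1.286, 1.084]
force: [0.2, 0.7, -1.4]
width: 0.403
```

Request:
arm_command(
  motion=[
    [30, 20, 0, 0, 0, 0, 0],
    [30, 25, 0, 0, 0, 0, 0],
    [30, 10, 0, 0, 0, 0, 0],
    [30, 5, 0, 0, 0, 0, 0],
    [30, 0, 0, 0, 0, 0, 0],
  ],
)

```text
clock: 17.02
position: [0.5279, -0.2832, 0.2319]
ee_rot: [-1.083, 1.285, 1.083]
force: [0.3, -0.7, -1.8]
width: 0.404
```

```bash
python3 - <<'E'
from h import *
t=tray(-6,-64)-[0,.002]
plan((*t,.0565))
E
```

```text
clock 17.0 w 37.1 mm grasp [ 0.5279 -0.2832  0.0729] F [ 0.3 -0.7 -1.8] turn(tool deg) [-0.  0.  0.]
(np.float64(0.528148295399314), np.float64(-0.2838594907566228), 0.0565) total [16. -0. -1.] 1 x [16.4 -0.3 -0.6]
```

Request:
arm_command(
  motion=[
    [30, 4, 0, 0, 0, 0, 0],
    [30, 4, 0, 0, 0, 0, 0],
    [30, 4, 0, 0, 0, 0, 0],
    [30, 4, 0, 0, 0, 0, 0],
    [30, 0, 0, 0, 0, 0, 0],
  ],
)

```text
clock: 17.65
position: [0.5275, -0.2834, 0.2153]
ee_rot: [-1.082, 1.286, 1.083]
force: [0.1, 0.2, -1.8]
width: 0.406
```

Request:
arm_command(
  motion=[
    [60, 0, 0, 0, 0, 0, 0],
    [60, 0, 0, 0, 0, 0, 0],
    [60, 0, 0, 0, 0, 0, 0],
    [60, -15, 0, 0, 0, 0, 0],
    [60, -60, 0, 0, 0, 0, 0],
  ],
)

```text
clock: 18.27
position: [0.5267, -0.2828, 0.2896]
ee_rot: [-1.078, 1.288, 1.088]
force: [1.0, -0.3, 0.4]
width: 0.65
```

```bash
python3 - <<'E'
from h import *
for q in pinpoint('top','bush0') if 0 else []: pass
objs()
for n in('side','top'):
  get_image(n) if n=='side' else 0
  print([(np.round(q['point'],3).tolist(),round(q['p'],2)) for q in pinpoint(n,'bush0')])
b=(.5835,.289);t=tray(-70,-64)-[0,.002]
plan((*b,.12),(*b,.038),(*b,.13),(*t,.13),(*t,.0565))
E
```

```text
purple 116 [ 0.7292 -0.076   0.0431]
purple 117 [ 0.7146 -0.1808  0.0429]
bronze/brass 91 [0.5787 0.2897 0.0435]
bronze/brass 135 [ 0.5449 -0.1588  0.0568]
bronze/brass 41 [ 0.5392 -0.2158  0.0161]
cup 188 [0.5021 0.2106 0.041 ]
bronze/brass 128 [ 0.4856 -0.1467  0.0559]
bronze/brass 660 [0.4345 0.4375 0.066 ]
purple 119 [ 0.3675 -0.0616  0.0423]
[([0.719, -0.179, 0.021], 0.91), ([0.527, -0.281, 0.032], 0.86), ([0.547, -0.156, 0.034], 0.75), ([0.368, -0.063, 0.022], 0.67), ([0.58, 0.29, 0.02], 0.65), ([0.485, -0.149, 0.033], 0.59)]
[([0.735, -0.074, 0.018], 0.72), ([0.55, -0.158, 0.033], 0.65), ([0.483, -0.148, 0.032], 0.54), ([0.717, -0.184, 0.02], 0.47), ([0.528, -0.279, 0.03], 0.44), ([0.365, -0.062, 0.019], 0.44)]
clock 18.5 w 59.8 mm grasp [ 0.5287 -0.2839  0.1339] F [-0.4  1.1 -0.4] turn(tool deg) [-0.  -0.   0.2]
(0.5835, 0.289, 0.12) total [ 13.  43. 574.] 12 x [ 1.1  3.6 47.8]
(0.5835, 0.289, 0.038) total [82.  0.  0.] 2 x [41.  0.  0.]
(0.5835, 0.289, 0.13) total [-92.   0.   0.] 2 x [-46.   0.   0.]
(np.float64(0.465072707619597), np.float64(-0.27302112251028526), 0.13) total [   0.   22. -574.] 12 x [  0.    1.8 -47.8]
(np.float64(0.465072707619597), np.float64(-0.27302112251028526), 0.0565) total [74.  0.  0.] 2 x [36.8  0.   0. ]
```

Request:
arm_command(
  motion=[
    [60, 1, 4, 48, 0, 0, 0],
    [60, 1, 4, 48, 0, 0, 0],
    [60, 1, 4, 48, 0, 0, 0],
    [60, 1, 4, 48, 0, 0, 0],
    [60, 1, 4, 48, 0, 0, 0],
  ],
)

```text
clock: 19.1
position: [0.5482, -0.0419, 0.285]
ee_rot: [-1.082, 1.286, 1.083]
force: [-0.0, -0.3, 0.4]
width: 0.654
```

Request:
arm_command(
  motion=[
    [60, 1, 4, 48, 0, 0, 0],
    [60, 1, 4, 48, 0, 0, 0],
    [60, 1, 4, 48, 0, 0, 0],
    [60, 1, 4, 48, 0, 0, 0],
    [60, 1, 4, 48, 0, 0, 0],
  ],
)

```text
clock: 19.73
position: [0.5693, 0.1978, 0.2799]
ee_rot: [-1.082, 1.287, 1.083]
force: [1.0, 0.0, 0.4]
width: 0.651
```

Request:
arm_command(
  motion=[
    [60, 1, 3, 48, 0, 0, 0],
    [60, 1, 3, 47, 0, 0, 0],
    [60, 0, 0, 0, 0, 0, 0],
    [60, 0, 0, 0, 0, 0, 0],
  ],
)

```text
clock: 20.23
position: [0.5797, 0.2904, 0.2778]
ee_rot: [-1.083, 1.287, 1.083]
force: [-0.0, -1.3, 1.4]
width: 0.654
```

```bash
python3 - <<'E'
from h import *
d=get_image('wrist')
for t in('cup0','bush0'):print(t,[(np.round(q['point'],3).tolist(),round(q['p'],2)) for q in pinpoint('wrist',t)])
b=(.5815,.29);plan((*b,.038))
E
```

```text
cup0 [([0.502, 0.21, 0.015], 0.6)]
bush0 [([0.583, 0.293, 0.024], 0.83), ([0.714, -0.183, 0.021], 0.69)]
clock 20.4 w 59.9 mm grasp [0.5802 0.2892 0.1196] F [ 0.1 -0.1  0.2] turn(tool deg) [-0.2 -0.1 -0. ]
(0.5815, 0.29, 0.038) total [82. -1.  1.] 2 x [40.8 -0.6  0.5]
```

Request:
arm_command(
  motion=[
    [60, 41, -1, 1, 0, 0, 0],
    [60, 32, 0, 0, 0, 0, 0],
    [60, 8, 0, 0, 0, 0, 0],
    [60, 0, 0, 0, 0, 0, 0],
  ],
)

```text
clock: 20.88
position: [0.5815, 0.2912, 0.1981]
ee_rot: [-1.082, 1.286, 1.082]
force: [0.1, 0.5, 0.2]
width: 0.656
```

Request:
arm_command(
  motion=[
    [30, 0, 0, 0, 0, 0, 0],
    [30, 0, 0, 0, 0, 0, 0],
    [30, 0, 0, 0, 0, 0, 0],
    [30, 0, 0, 0, 0, 0, 0],
    [30, 0, 0, 0, 0, 0, 0],
  ],
)

```text
clock: 21.5
position: [0.5815, 0.2919, 0.1987]
ee_rot: [-1.082, 1.284, 1.082]
force: [-0.4, -0.9, 7.0]
width: 0.404
```

Request:
arm_command(
  motion=[
    [30, -30, 0, 0, 0, 0, 0],
    [30, -40, 0, 0, 0, 0, 0],
    [30, -22, 0, 0, 0, 0, 0],
    [30, 0, 0, 0, 0, 0, 0],
  ],
)

```text
clock: 22.0
position: [0.5817, 0.2921, 0.2914]
ee_rot: [-1.082, 1.282, 1.082]
force: [-0.0, -0.6, -1.7]
width: 0.403
```

```bash
python3 - <<'E'
from h import *
t=tray(-70,-64)-[0,.002]
plan((*t,.13),(*t,.0565))
E
```

```text
clock 22.0 w 37.0 mm grasp [0.5821 0.2924 0.1324] F [-0.  -0.6 -1.7] turn(tool deg) [-0.   0.1  0.1]
(np.float64(0.465072707619597), np.float64(-0.27302112251028526), 0.13) total [   1.   19. -577.] 12 x [  0.1   1.6 -48.1]
(np.float64(0.465072707619597), np.float64(-0.27302112251028526), 0.0565) total [74.  0.  0.] 2 x [36.8  0.   0. ]
```

Request:
arm_command(
  motion=[
    [30, 0, 1.5, -48, 0, 0, 0],
    [30, 0, 1.5, -48, 0, 0, 0],
    [30, 0, 1.5, -48, 0, 0, 0],
    [30, 0, 2, -48, 0, 0, 0],
    [30, 0, 2, -48, 0, 0, 0],
  ],
)

```text
clock: 22.62
position: [0.531, 0.0553, 0.2883]
ee_rot: [-1.082, 1.287, 1.084]
force: [0.4, -0.3, -1.4]
width: 0.403
```

Request:
arm_command(
  motion=[
    [30, 0, 1.5, -48, 0, 0, 0],
    [30, 0, 1.5, -48, 0, 0, 0],
    [30, 0, 1.5, -48, 0, 0, 0],
    [30, 0, 2, -48, 0, 0, 0],
    [30, 0, 2, -48, 0, 0, 0],
  ],
)

```text
clock: 23.25
position: [0.4819, -0.1795, 0.2884]
ee_rot: [-1.082, 1.286, 1.084]
force: [0.1, -0.6, -2.6]
width: 0.407
```

Request:
arm_command(
  motion=[
    [30, 0, 2, -48, 0, 0, 0],
    [30, 0, 1, -48, 0, 0, 0],
    [30, 0, 0, 0, 0, 0, 0],
    [30, 0, 0, 0, 0, 0, 0],
    [30, 20, 0, 0, 0, 0, 0],
  ],
)

```text
clock: 23.88
position: [0.4645, -0.2711, 0.2699]
ee_rot: [-1.085, 1.283, 1.083]
force: [-0.1, 0.2, -1.3]
width: 0.404
```

Request:
arm_command(
  motion=[
    [30, 25, 0, 0, 0, 0, 0],
    [30, 10, 0, 0, 0, 0, 0],
    [30, 5, 0, 0, 0, 0, 0],
    [30, 0, 0, 0, 0, 0, 0],
  ],
)

```text
clock: 24.38
position: [0.4638, -0.2721, 0.2299]
ee_rot: [-1.083, 1.285, 1.083]
force: [-0.9, -0.2, -0.4]
width: 0.405
```

```bash
python3 - <<'E'
from h import *
t=tray(-70,-64)-[0,.002]
plan((*t,.055))
E
```

```text
clock 24.4 w 37.2 mm grasp [ 0.4638 -0.2721  0.0709] F [-0.9 -0.2 -0.4] turn(tool deg) [-0.  0.  0.]
(np.float64(0.465072707619597), np.float64(-0.27302112251028526), 0.055) total [16. -1. -1.] 1 x [15.9 -1.4 -0.7]
```

Request:
arm_command(
  motion=[
    [30, 4, -1, 0, 0, 0, 0],
    [30, 4, 0, 0, 0, 0, 0],
    [30, 4, 0, 0, 0, 0, 0],
    [30, 4, 0, 0, 0, 0, 0],
    [30, 0, 0, 0, 0, 0, 0],
  ],
)

```text
clock: 25.0
position: [0.4644, -0.2725, 0.2133]
ee_rot: [-1.082, 1.285, 1.083]
force: [-1.0, -0.9, -1.4]
width: 0.404
```

Request:
arm_command(
  motion=[
    [60, 0, 0, 0, 0, 0, 0],
    [60, 0, 0, 0, 0, 0, 0],
    [60, 0, 0, 0, 0, 0, 0],
    [60, -15, 0, 0, 0, 0, 0],
    [60, -60, 0, 0, 0, 0, 0],
  ],
)

```text
clock: 25.62
position: [0.4637, -0.272, 0.2879]
ee_rot: [-1.079, 1.288, 1.087]
force: [1.0, -0.1, 0.9]
width: 0.653
```

```bash
python3 - <<'E'
from h import *
objs()
get_image('side');print([(np.round(q['point'],3).tolist(),round(q['p'],2)) for q in pinpoint('side','cup0')])
b=(.503,.212);t=tray(65,40)-[0,.002]
plan((*b,.12),(*b,.04),(*b,.13),(*t,.13),(*t,.056))
E
```

```text
purple 114 [ 0.7285 -0.0775  0.0418]
purple 121 [ 0.7147 -0.1808  0.0418]
bronze/brass 130 [ 0.5435 -0.1585  0.0564]
bronze/brass 120 [ 0.5261 -0.2825  0.0553]
cup 187 [0.5017 0.2096 0.0401]
bronze/brass 132 [ 0.4847 -0.1467  0.0557]
bronze/brass 30 [ 0.4644 -0.2833  0.0554]
bronze/brass 668 [0.4342 0.4382 0.0642]
purple 117 [ 0.3689 -0.0615  0.0414]
[([0.502, 0.212, 0.023], 0.55), ([0.544, -0.22, -0.0], 0.55)]
clock 25.8 w 59.9 mm grasp [ 0.4666 -0.2737  0.1336] F [-0.3 -0.1 -1.4] turn(tool deg) [-0.  -0.1  0.4]
(0.503, 0.212, 0.12) total [ 13.  46. 485.] 10 x [ 1.3  4.6 48.5]
(0.503, 0.212, 0.04) total [80.  0.  0.] 2 x [40.  0.  0.]
(0.503, 0.212, 0.13) total [-90.   0.   0.] 2 x [-45.   0.   0.]
(np.float64(0.6157351239927361), np.float64(-0.1933854753878635), 0.13) total [   0. -180. -380.] 9 x [  0.  -20.  -42.3]
(np.float64(0.6157351239927361), np.float64(-0.1933854753878635), 0.056) total [74.  0.  0.] 2 x [37.  0.  0.]
```

Request:
arm_command(
  motion=[
    [64, 1, 5, 48, 0, 0, 0],
    [64, 1, 5, 48, 0, 0, 0],
    [64, 1, 5, 48, 0, 0, 0],
    [64, 1, 5, 48, 0, 0, 0],
    [64, 1, 4, 48, 0, 0, 0],
  ],
  newtons=30,
)

```text
clock: 26.4
position: [0.4813, -0.0305, 0.2838]
ee_rot: [-1.082, 1.285, 1.083]
force: [-0.7, -0.2, -1.3]
width: 0.699
```

Request:
arm_command(
  motion=[
    [64, 1, 5, 49, 0, 0, 0],
    [64, 1, 5, 49, 0, 0, 0],
    [64, 1, 4, 49, 0, 0, 0],
    [64, 1, 4, 49, 0, 0, 0],
    [64, 1, 4, 49, 0, 0, 0],
  ],
)

```text
clock: 27.02
position: [0.5014, 0.2147, 0.2787]
ee_rot: [-1.083, 1.286, 1.082]
force: [0.7, 0.3, 1.0]
width: 0.695
```

Request:
arm_command(
  motion=[
    [64, 0, 0, 0, 0, 0, 0],
    [64, 0, 0, 0, 0, 0, 0],
  ],
)

```text
clock: 27.28
position: [0.5014, 0.2127, 0.2785]
ee_rot: [-1.083, 1.286, 1.083]
force: [1.0, -0.3, -0.1]
width: 0.695
```

```bash
python3 - <<'E'
from h import *
d=get_image('wrist')
for t in('cup0',):print(t,[(np.round(q['point'],3).tolist(),round(q['p'],2)) for q in pinpoint('wrist',t)])
plan((.503,.212,.04))
E
```

```text
cup0 [([0.501, 0.208, 0.014], 0.72)]
clock 27.4 w 64.1 mm grasp [0.5016 0.2116 0.1197] F [ 0.5 -0.4 -0.3] turn(tool deg) [-0.1 -0.1 -0. ]
(0.503, 0.212, 0.04) total [80. -1.  1.] 2 x [39.8 -0.7  0.3]
```

Request:
arm_command(
  motion=[
    [64, 40, 0, -1, 0, 0, 0],
    [64, 31, 0, 0, 0, 0, 0],
    [64, 8, 0, 0, 0, 0, 0],
    [64, 0, 0, 0, 0, 0, 0],
  ],
)

```text
clock: 27.88
position: [0.5017, 0.2115, 0.2]
ee_rot: [-1.082, 1.286, 1.082]
force: [-0.3, 0.5, -0.9]
width: 0.699
```

Request:
arm_command(
  motion=[
    [35, 0, 0, 0, 0, 0, 0],
    [35, 0, 0, 0, 0, 0, 0],
    [35, 0, 0, 0, 0, 0, 0],
    [35, 0, 0, 0, 0, 0, 0],
    [35, 0, 0, 0, 0, 0, 0],
  ],
)

```text
clock: 28.5
position: [0.5017, 0.2123, 0.2004]
ee_rot: [-1.082, 1.284, 1.082]
force: [-1.0, -0.8, 6.2]
width: 0.443
```

Request:
arm_command(
  motion=[
    [35, -30, 0, 0, 0, 0, 0],
    [35, -40, 0, 0, 0, 0, 0],
    [35, -22, 0, 0, 0, 0, 0],
    [35, 0, 0, 0, 0, 0, 0],
  ],
)

```text
clock: 29.0
position: [0.502, 0.2125, 0.2934]
ee_rot: [-1.082, 1.281, 1.081]
force: [0.2, 0.3, -0.4]
width: 0.447
```

```bash
python3 - <<'E'
from h import *
t=tray(65,40)-[0,.002]
plan((*t,.13),(*t,.057))
E
```

```text
clock 29.0 w 41.0 mm grasp [0.5025 0.2128 0.1344] F [ 0.2  0.3 -0.4] turn(tool deg) [-0.   0.1  0.2]
(np.float64(0.6157351239927361), np.float64(-0.1933854753878635), 0.13) total [   4. -181. -381.] 9 x [  0.4 -20.1 -42.3]
(np.float64(0.6157351239927361), np.float64(-0.1933854753878635), 0.057) total [73.  0.  0.] 2 x [36.5  0.   0. ]
```

Request:
arm_command(
  motion=[
    [35, 0, -20, -42, 0, 0, 0],
    [35, 0, -20, -42, 0, 0, 0],
    [35, 0, -20, -42, 0, 0, 0],
    [35, 0, -20, -42, 0, 0, 0],
    [35, 0, -20, -42, 0, 0, 0],
  ],
)

```text
clock: 29.62
position: [0.5642, -0.0131, 0.2905]
ee_rot: [-1.082, 1.286, 1.084]
force: [1.2, 0.8, -1.1]
width: 0.448
```

Request:
arm_command(
  motion=[
    [35, 0, -20, -42, 0, 0, 0],
    [35, 0, -20, -43, 0, 0, 0],
    [35, 0, -20, -43, 0, 0, 0],
    [35, 0, -21, -43, 0, 0, 0],
    [35, 0, 0, 0, 0, 0, 0],
  ],
)

```text
clock: 30.25
position: [0.6145, -0.199, 0.2902]
ee_rot: [-1.079, 1.291, 1.077]
force: [0.1, 0.5, -0.7]
width: 0.447
```

Request:
arm_command(
  motion=[
    [35, 0, 0, 0, 0, 0, 0],
    [35, 20, 0, 0, 0, 0, 0],
    [35, 25, 0, 0, 0, 0, 0],
    [35, 10, 0, 0, 0, 0, 0],
    [35, 5, 0, 0, 0, 0, 0],
  ],
)

```text
clock: 30.88
position: [0.6151, -0.193, 0.2312]
ee_rot: [-1.083, 1.285, 1.084]
force: [0.9, -0.0, 0.0]
width: 0.45
```

```bash
python3 - <<'E'
from h import *
t=tray(65,40)-[0,.002]
plan((*t,.0565))
E
```

```text
clock 30.9 w 41.3 mm grasp [ 0.615  -0.1929  0.0722] F [ 0.9 -0.   0. ] turn(tool deg) [ 0.  0. -0.]
(np.float64(0.6157351239927361), np.float64(-0.1933854753878635), 0.0565) total [16. -1. -0.] 1 x [15.7 -0.7 -0.3]
```

Request:
arm_command(
  motion=[
    [35, 4, 0, 0, 0, 0, 0],
    [35, 4, 0, 0, 0, 0, 0],
    [35, 4, 0, 0, 0, 0, 0],
    [35, 3.5, 0, 0, 0, 0, 0],
    [35, 0, 0, 0, 0, 0, 0],
  ],
)

```text
clock: 31.5
position: [0.615, -0.194, 0.216]
ee_rot: [-1.082, 1.285, 1.083]
force: [0.1, 0.8, -0.5]
width: 0.45
```

Request:
arm_command(
  motion=[
    [64, 0, 0, 0, 0, 0, 0],
    [64, 0, 0, 0, 0, 0, 0],
    [64, 0, 0, 0, 0, 0, 0],
    [64, -15, 0, 0, 0, 0, 0],
    [64, -60, 0, 0, 0, 0, 0],
  ],
)

```text
clock: 32.12
position: [0.614, -0.1935, 0.2898]
ee_rot: [-1.079, 1.289, 1.087]
force: [1.7, 0.4, 0.8]
width: 0.702
```

```bash
python3 - <<'E'
from h import *
print(np.round(arm.observe()['joints'],2))
t=tray(0,-150)
plan((*t,.13),(*t,.025))
E
```

```text
[ 0.1   0.58  0.19  1.66 -0.13  0.93  1.73]
clock 32.1 w 64.4 mm grasp [ 0.613  -0.1933  0.1308] F [1.7 0.4 0.8] turn(tool deg) [-0.   0.  -0.4]
(np.float64(0.5194975744226463), np.float64(-0.36763340885871165), 0.13) total [   1.   64. -188.] 4 x [  0.3  15.9 -46.9]
(np.float64(0.5194975744226463), np.float64(-0.36763340885871165), 0.025) total [105.   0.   0.] 3 x [35.  0.  0.]
```

Request:
arm_command(
  motion=[
    [90, 0, 16, -47, 0, 0, 0],
    [90, 0, 16, -47, 0, 0, 0],
    [90, 0, 16, -47, 0, 0, 0],
    [90, 0, 16, -47, 0, 0, 0],
    [90, 0, 0, 0, 10, 0, 0],
  ],
)

```text
clock: 32.75
position: [0.5164, -0.374, 0.2928]
ee_rot: [-0.945, 1.359, 0.941]
force: [0.6, 1.4, 0.4]
width: 0.978
```

Request:
arm_command(
  motion=[
    [90, 0, 0, 0, 10, 0, 0],
    [90, 0, 0, 0, 10, 0, 0],
    [90, 0, 0, 0, 10, 0, 0],
    [90, 0, 0, 0, 10, 0, 0],
    [90, 0, 0, 0, 10, 0, 0],
  ],
)

```text
clock: 33.38
position: [0.5202, -0.3684, 0.2924]
ee_rot: [-0.273, 1.552, 0.272]
force: [0.1, -0.7, 1.2]
width: 0.981
```

Request:
arm_command(
  motion=[
    [90, 0, 0, 0, 10, 0, 0],
    [90, 0, 0, 0, 10, 0, 0],
    [90, 0, 0, 0, 10, 0, 0],
    [90, 0, 0, 0, 0, 0, 0],
    [90, 0, 0, 0, 0, 0, 0],
  ],
)

```text
clock: 34.0
position: [0.5202, -0.3684, 0.2918]
ee_rot: [0.131, 1.566, -0.131]
force: [-0.4, -0.7, -0.6]
width: 0.986
```

```bash
cat > fit.py <<'E'
from h import *
def fit(tag=None):
    d=get_image('top');P=world(d);f=d['frame'];g=f.max(2).astype(int);hsv=cv2.cvtColor(f,cv2.COLOR_RGB2HSV)
    if tag: save(cv2.resize(f[120:290,170:490],None,fx=2.4,fy=2.4),tag)
    v,u=np.mgrid[:400,:640]
    w=(u>225)&(u<475)&(v>130)&(v<260)
    m=w&(P[...,2]>.022)&(P[...,2]<.04)&(hsv[...,1]<70)
    m=cv2.morphologyEx(m.astype(np.uint8),cv2.MORPH_CLOSE,np.ones((3,3)))
    n,l,s,c=cv2.connectedComponentsWithStats(m);i=1+np.argmax(s[1:,4])
    r=cv2.minAreaRect(P[l==i][:,:2].astype(np.float32));print('tray',np.round(r[0],4),np.round(r[1],4),r[2])
    mb=(u>255)&(u<365)&(v>140)&(v<256)&(g<75)&(abs(P[...,2])<.012)
    q=P[mb][:,:2];r=cv2.minAreaRect(q.astype(np.float32));print('bay all dark',len(q),np.round(r[0],4),np.round(r[1],4),r[2])
E
python3 - <<'E'
from fit import *
print(np.round(arm.observe()['joints'],2))
t=tray(0,-150)
plan((*t,.13),(*t,.025),yaw=-99.75)
fit('o2.png');objs()
for t in('tray',):
  for n in('top','side'): 
    if n=='side':get_image(n)
    print(t,[(np.round(q['point'],3).tolist(),round(q['p'],2)) for q in pinpoint(n,t)])
E
```

```text
[ 0.13  0.62  0.62  1.7  -0.43  0.95  0.75]
clock 34.0 w 90.5 mm grasp [ 0.5203 -0.3684  0.1328] F [-0.4 -0.7 -0.6] turn(tool deg) [ 0.2  0.  -0. ]
(np.float64(0.5194975744226463), np.float64(-0.36763340885871165), 0.13) total [ 3.  1. -1.] 1 x [ 2.8  0.6 -0.8]
(np.float64(0.5194975744226463), np.float64(-0.36763340885871165), 0.025) total [105.   0.  -0.] 3 x [35.  0. -0.]
tray [ 0.55   -0.1228] [0.4058 0.2266] 86.7396011352539
bay all dark 993 [0.5738 0.1137] [0.2513 0.2697] 89.81022644042969
purple 118 [ 0.73   -0.0775  0.0418]
purple 123 [ 0.7144 -0.1812  0.0418]
cup 276 [ 0.6159 -0.1929  0.0568]
bronze/brass 126 [ 0.5461 -0.1579  0.0563]
bronze/brass 144 [ 0.5258 -0.2813  0.0571]
bronze/brass 135 [ 0.4837 -0.1453  0.0564]
bronze/brass 139 [ 0.4635 -0.2704  0.0574]
bronze/brass 663 [0.4355 0.4375 0.0663]
purple 118 [ 0.37   -0.0603  0.0432]
tray [([0.545, -0.219, 0.001], 0.61)]
tray [([0.543, -0.219, 0.0], 0.91)]
```

View pics/o2.png

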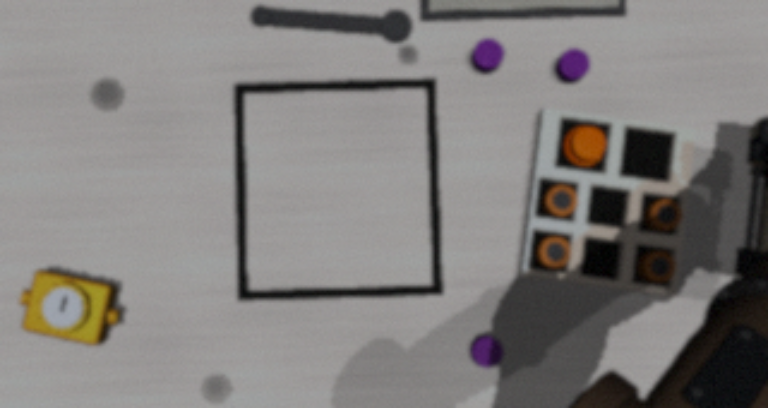

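Request:
arm_command(
  motion=[
    [90, 35, 0, 0, 0, 0, 0],
    [90, 35, 0, 0, 0, 0, 0],
    [90, 25, 0, 0, 0, 0, 0],
    [90, 11, 0, 0, 0, 0, 0],
    [90, 0, 0, 0, 0, 0, 0],
  ],
)

```text
clock: 34.88
position: [0.52, -0.3685, 0.185]
ee_rot: [0.134, 1.567, -0.134]
force: [-0.2, -0.5, 0.1]
width: 0.978
```

Request:
arm_command(
  motion=[
    [90, 0, 12, 0, 0, 0, 0],
    [90, 0, 12, 0, 0, 0, 0],
    [90, 0, 10, 0, 0, 0, 0],
    [90, 0, 6, 0, 0, 0, 0],
    [90, 0, 5, 0, 0, 0, 0],
  ],
)

```text
clock: 35.5
position: [0.5278, -0.3239, 0.1854]
ee_rot: [0.133, 1.566, -0.134]
force: [-0.7, -4.2, -1.9]
width: 0.982
```

```bash
python3 - <<'E'
from fit import *
plan((.574,.0085,.027),yaw=-99.75,step=15);print(tray(0,-105))
E
```

```text
clock 35.5 w 90.1 mm grasp [ 0.5278 -0.324   0.0264] F [-0.7 -4.2 -1.9] turn(tool deg) [-0.  0.  0.]
(0.574, 0.0085, 0.027) total [ -1. 335. -11.] 23 x [-0.  14.6 -0.5]
[ 0.5271183  -0.32328339]
```

Request:
arm_command(
  motion=[
    [90, 0, 10, -0.4, -0.4, 0, 0],
    [90, 0, 14, -0.3, -0.5, 0, 0],
    [90, 0, 14, -0.2, -0.5, 0, 0],
    [90, 0, 14, 0, -0.5, 0, 0],
    [90, 0, 14, 0, -0.5, 0, 0],
  ],
)

```text
clock: 36.12
position: [0.5366, -0.2604, 0.1855]
ee_rot: [0.1, 1.567, -0.106]
force: [-0.3, -8.0, -1.3]
width: 0.981
```

Request:
arm_command(
  motion=[
    [90, 0, 14, 0.2, -0.5, 0, 0],
    [90, 0, 14, 0.3, -0.5, 0, 0],
    [90, 0, 14, 0.4, -0.5, 0, 0],
    [90, 0, 14, 0.5, -0.5, 0, 0],
    [90, 0, 14, 0.6, -0.5, 0, 0],
  ],
)

```text
clock: 36.75
position: [0.5464, -0.1911, 0.1855]
ee_rot: [0.066, 1.569, -0.071]
force: [0.2, -7.2, -2.0]
width: 0.98
```

```bash
python3 - <<'E'
from fit import *
plan((.574,.0085,.027),yaw=-90,step=14)
fit('o3.png');objs()
E
```

```text
clock 36.8 w 90.0 mm grasp [ 0.5466 -0.1917  0.0265] F [ 0.2 -7.2 -2. ] turn(tool deg) [-5.   0.1  0.2]
(0.574, 0.0085, 0.027) total [ -1. 201.  10.] 15 x [-0.1 13.4  0.7]
tray [ 0.5501 -0.0506] [0.2558 0.2253] 85.25361633300781
bay all dark 1180 [0.554  0.0981] [0.2843 0.3091] 89.77008819580078
purple 116 [ 0.7283 -0.0767  0.0433]
purple 119 [ 0.7142 -0.1809  0.0429]
cup 279 [ 0.6223 -0.0533  0.0549]
bronze/brass 127 [ 0.5529 -0.0228  0.0567]
bronze/brass 132 [ 0.5408 -0.1462  0.0557]
bronze/brass 130 [ 0.4896 -0.0152  0.0559]
bronze/brass 76 [ 0.4845 -0.0783  0.0167]
bronze/brass 667 [0.4353 0.4391 0.0658]
```

View pics/o3.png

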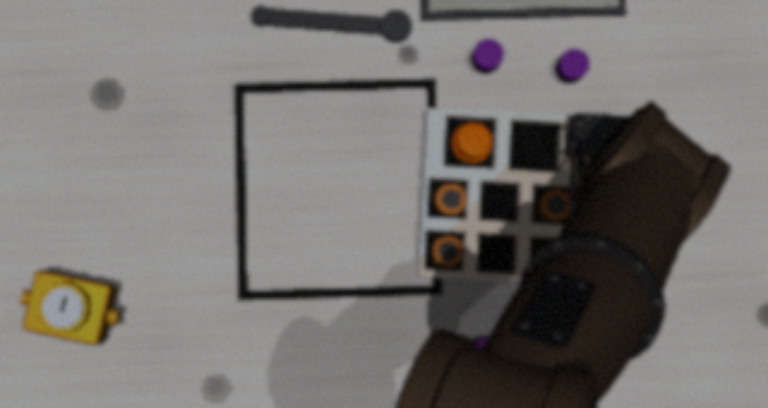

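Request:
arm_command(
  motion=[
    [90, 0, 14, 0.8, -0.5, 0, 0],
    [90, 0, 14, 0.9, -0.5, 0, 0],
    [90, 0, 14, 1, -0.5, 0, 0],
    [90, 0, 14, 1.1, -0.5, 0, 0],
    [90, 0, 14, 1.2, -0.5, 0, 0],
  ],
)

```text
clock: 37.48
position: [0.5563, -0.1218, 0.1855]
ee_rot: [0.032, 1.57, -0.037]
force: [-0.8, -7.6, 0.2]
width: 0.978
```

Request:
arm_command(
  motion=[
    [90, 0, 14, 1.3, -0.5, 0, 0],
    [90, 0, 14, 1.4, -0.5, 0, 0],
    [90, 0, 14, 1.5, -0.5, 0, 0],
    [90, 0, 14, 1.6, -0.5, 0, 0],
    [90, 0, 14, 1.7, -0.5, 0, 0],
  ],
)

```text
clock: 38.1
position: [0.5656, -0.0522, 0.1855]
ee_rot: [-0.002, 1.57, -0.003]
force: [-0.8, -8.6, 0.8]
width: 0.984
```

```bash
python3 - <<'E'
from fit import *
plan((.574,.0085,.027),yaw=-90,step=14)
objs()
E
```

```text
clock 38.1 w 90.3 mm grasp [ 0.5657 -0.0527  0.0265] F [-0.8 -8.6  0.8] turn(tool deg) [-0.   0.   0.2]
(0.574, 0.0085, 0.027) total [-1. 61.  8.] 5 x [-0.1 12.1  1.7]
purple 117 [ 0.7308 -0.0761  0.0425]
purple 119 [ 0.7133 -0.1816  0.0415]
cup 273 [0.6301 0.0898 0.0548]
bronze/brass 35 [ 5.634e-01 -2.000e-04  5.670e-02]
bronze/brass 129 [0.5564 0.1137 0.0554]
bronze/brass 122 [0.4952 0.115  0.0555]
bronze/brass 672 [0.436  0.4403 0.0659]
```

Request:
arm_command(
  motion=[
    [90, 0, 13, 2.2, 0, 0, 0],
    [90, 0, 13, 2.2, 0, 0, 0],
    [90, 0, 12, 2, 0, 0, 0],
    [90, 0, 10, 2, 0, 0, 0],
    [90, 0, 7, 1, 0, 0, 0],
  ],
)

```text
clock: 38.78
position: [0.5747, 0.0028, 0.1854]
ee_rot: [-0.002, 1.571, -0.002]
force: [-1.5, -8.3, 2.2]
width: 0.977
```

Request:
arm_command(
  motion=[
    [90, 0, 4, 0, 0, 0, 0],
    [90, 0, 2, 0, 0, 0, 0],
    [90, 0, 0, 0, 0, 0, 0],
    [90, 0, -8, 0, 0, 0, 0],
    [90, 0, -25, 0, 0, 0, 0],
  ],
)

```text
clock: 39.4
position: [0.575, -0.021, 0.185]
ee_rot: [-0.002, 1.571, 0.005]
force: [-0.7, -1.1, -0.8]
width: 0.98
```

Request:
arm_command(
  motion=[
    [90, 0, -30, 0, 0, 0, 0],
    [90, -30, -30, 0, 0, 0, 0],
    [90, -50, -30, 0, 0, 0, 0],
    [90, -50, -40, 0, 0, 0, 0],
    [90, -40, -40, 0, 0, 0, 0],
  ],
)

```text
clock: 40.02
position: [0.5751, -0.1924, 0.3561]
ee_rot: [-0.001, 1.57, 0.002]
force: [1.4, 0.7, -0.3]
width: 0.975
```

Request:
arm_command(
  motion=[
    [90, 0, -50, 0, 0, 0, 0],
    [90, 0, -50, 0, 0, 0, 0],
    [90, 0, -50, 0, 0, 0, 0],
    [90, 0, 0, 0, 0, 0, 0],
    [90, 0, 0, 0, 0, 0, 0],
  ],
)

```text
clock: 40.65
position: [0.5754, -0.3409, 0.3536]
ee_rot: [-0.0, 1.571, 0.002]
force: [-0.3, 1.1, 0.8]
width: 0.98
```

```bash
python3 - <<'E'
from fit import *
plan(yaw=-90);fit('o4.png');objs()
for n in('top','side'):
  if n=='side':get_image(n)
  for t in('tray','small0','bay'):
    print(t,[(np.round(q['point'],3).tolist(),round(q['p'],2)) for q in pinpoint(n,t)])
E
```

```text
clock 40.6 w 90.0 mm grasp [ 0.5754 -0.3407  0.1946] F [-0.3  1.1  0.8] turn(tool deg) [ 0.1 -0.  -0.1]
tray [0.5637 0.1143] [0.191  0.2304] 89.73997497558594
bay all dark 1182 [0.5737 0.1136] [0.2513 0.2695] 89.81845092773438
purple 117 [ 0.7298 -0.0767  0.0429]
purple 121 [ 0.7141 -0.1824  0.0439]
cup 268 [0.64   0.1505 0.0542]
bronze/brass 129 [0.5642 0.1751 0.057 ]
bronze/brass 126 [0.5658 0.0476 0.0559]
bronze/brass 122 [0.5035 0.1746 0.0566]
bronze/brass 127 [0.5025 0.047  0.0569]
bronze/brass 667 [0.4356 0.4423 0.0661]
purple 111 [ 0.3681 -0.0619  0.0416]
tray [([0.572, 0.116, 0.002], 0.69), ([0.568, 0.18, 0.028], 0.44), ([0.508, 0.182, 0.033], 0.26)]
small0 [([0.507, 0.18, 0.031], 0.95), ([0.568, 0.181, 0.027], 0.8), ([0.506, 0.114, 0.029], 0.76), ([0.502, 0.05, 0.031], 0.75), ([0.565, 0.114, 0.03], 0.74), ([0.566, 0.052, 0.036], 0.67)]
bay []
tray [([0.574, 0.115, 0.001], 0.87)]
small0 [([0.571, 0.113, 0.03], 0.86), ([0.57, 0.178, 0.033], 0.86), ([0.506, 0.116, 0.031], 0.83), ([0.505, 0.049, 0.025], 0.82), ([0.568, 0.053, 0.03], 0.82), ([0.501, 0.177, 0.026], 0.63)]
bay []
```

View pics/o4.png

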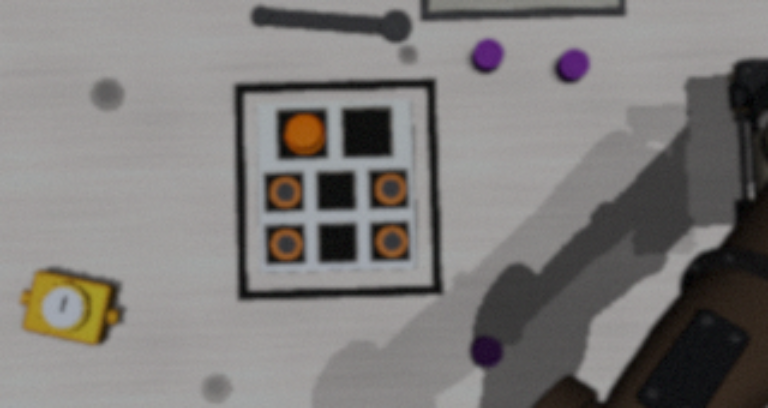

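The tray sits centred in the frame and every piece is in its pocket. Bushings show at about (285,190), (390,188), (287,243) and (390,241), and the cup at (304,133). The arm is clear, so I'm handing in.

```bash
python3 -c "
from cell import arm
print(arm.sign_off())"
```

```text
the job is handed in; nothing more can be done
None
```

The job is handed in: all four bronze bushings and the one orange cup are in their pockets, and the loaded tray lies inside the black frame. The arm loaded the tray where it stood. It then slid the tray about 0.33 m into the bay with two open fingers, using a push of about 8 N and turning it roughly 10° square on the way. One bushing was knocked about 5 cm aside during the run; I found it again and placed it.

The last checks, at about 41 s of the 210 s allowed:
- **Tray:** the two cameras put its centre at (0.572–0.574, 0.115–0.116) m against the bay's (0.574, 0.114) m. The turn is under about 1°.
- **Pieces:** all tops measure about 55–57 mm above the counter, which means they are seated. They sit within about 7 mm of their pocket centres.
- **Left alone:** the housing, the lever arm and the purple look-alikes look unmoved in the pictures, and the arm was clear of everything.
- **Disagreement:** one tray outline fit gave 0.564 m in x because it picked up shadow and counter pixels (it read 230 mm long, not 208 mm). I used the network's tray positions instead; even the outline figure would be inside the 24 mm tolerance.
- **Not detected:** the networks never found the bay, so its position comes from the painted strips in the top picture.

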